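# Refit the hob knob and keep it pressed

## Robot

A 6-joint arm with a two-finger parallel gripper is mounted at the origin on the work surface. World frame = base frame: x ahead of the robot, y to its left, z up, the work surface at z = 0. Lengths are in m, angles in rad, forces in N, time in s.
With the tool pointing down it reaches from about 0.375 to 0.975 m from the base axis. Payload 3.8 kg.
Tool frame: the origin (TCP) lies at the very end of the fingers, on their centre line; the grasp point (between the pads) lies 19 mm behind it; z points along the fingers, x is the direction in which the jaws open and shut, and the axes are right-handed (so a half turn about z gives the same grasp; the last joint's range is limited). The gripper opens to 88 mm and grips with 3 to 60 N. Pads are 18 mm wide; open, the fingers measure 123 mm over their backs; the gripper's body (75 mm by 187 mm) begins 45 mm behind the grasp point.
Start: joints at [-1.173, 0.264, 1.604, -0, 1.274, -0.037], TCP at [0.284, -0.612, 0.214] pointing down, gripper open.
Joint ranges: [-2.63, 2.63], [-0.94, 2.18], [0.31, 2.57], [-1.31, 4.45], [0, 2.66], [-2.55, 2.55]. Speed limits (rad/s): [2.57, 2.57, 3.14, 3.14, 3.14, 3.14].

## Interface

Orientations are given as [roll, pitch, yaw] about the fixed x, y, z axes, in that order (R = Rz(yaw) Ry(pitch) Rx(roll)).
In Python, from cell import r gives the robot as it stands.
- The arm moves only by the shell command python3 -m crank 'ROWS' [FORCE]. ROWS is JSON, a list of rows, each a list of 3 entries, a list of its own where there are three numbers: the shift along the tool's x, y, z in m, then the turn, a rotation vector about the tool's x, y, z in rad, then the closure in counts, from 0 (fully open) to 255 (shut). In form: [[[x, y, z], [wx, wy, wz], hand], ...]. A call has 1 to 5 rows; each row shifts and turns the pose as measured when the row begins, along the tool's axes as they then stand; what a row does not reach is not made up. A row lasts 1/8 s, in which the tool goes at most 62.5 mm and 10.7 degrees, less where a joint would pass 70% of its speed; a pose out of reach is approached as far as the arm can. A call is refused whole if a number of a shift passes 0.0625 or a number of a turn 0.188, either way. A call with a gripper value outside its range is refused whole. The fingers move at their own pace and stop on an object; FORCE is the grip in N (left out, the last holds). Time passes only in rows, so rows that do not move let the fingers close. It gives the time, the measured TCP pose, the force and the opening at its end, in the units of the state.
- r.state(): the state, without advancing time (a new reading comes with each control period).
- r.capture(name): name is "scene" or "top" or "wrist"; returns a dict with "pixels" (480x640x3 uint8, red, green, blue), "fx", "fy", "cx", "cy" (pixels), "R" (3x3) and "t" (3): a world point X has camera coordinates R X + t; the wrist camera has in their place "mount" (4x4, takes a point from camera to tool coordinates, whose origin is the TCP and whose axes are the tool frame's). Camera axes: x right, y down, z forward; pixel columns grow to the right and rows downward; lengths in m; the calibration is good to about 2 mm. The wrist camera is an equidistant fisheye: a pixel r from the principal point sees the ray r / f radians off the axis. A picture is of the moment at which its call begins: read the wrist's pose just before it. There is no depth.
- r.job_done(): hands the job in, once; it reports no verdict.
The state is a dict: "time_s": time; "joints": joint angles; "joint_velocities": joint speeds; "effort": joint torques, N m; "eef_pos": TCP position; "tool_rot": TCP orientation; "contact_force": force on the tool from outside, world axes, zero at the start; "ft_torque": the same for the moment, N m; "opening": finger opening in m.
Only numpy, scipy, OpenCV 4.12 (cv2) and the standard library are available. Lean on these libraries where they do the work, as an engineer would, in place of code of your own. Each camera call takes 0.05 s, during which the arm holds its last target.

## Task

The loose black knob of the hob is parked in the slotted teak keeper: slide it out of the keeper's open end from under the two lips, turn it so that the flat in its socket (under the pointed end of its grip) matches the flat of the bare D-shaft on the hob, and push it fully home on that shaft. Then press knob and sprung shaft right down as if lighting the burner, and finish like that, with the gripper still on the knob and holding it pressed down; leave the other things where they stand.

Things in the scene. Friction and masses are not known exactly. Their poses are not given: they have to be found in the camera images.
- knob: loose black cooker knob, 70 g, 48 mm high, socket down. Origin: centre of underside; z up; x to the grip's pointed end. Skirt 50 across, 10 thick; hub 30 across up to z 26; grip bar z 24 to 48, 16 wide (y), sides parallel from x -22 to 16, point at x 27. Socket in the underside: 13.8 mm round, 26 deep, flat on the +x side 1.8 mm from the axis
- socket_roof (a point): inner end (roof) of the knob's socket, on its axis 26 mm above the knob's underside; axes as the knob's. It lies on the shaft's top when the knob is home
- pointer (a point): the pointed end of the knob's grip, at its top: 27 mm from the knob's axis along its x, 48 mm above its underside; it must end on the side that the shaft's flat faces
- keeper: fixed teak holder, origin on the counter, yaw varies. Board x -115 to 68 mm, y +-43, 10 thick, knob stands on it. Two lips, 23 to 28 mm above the counter, x -45 to 68, over the knob's skirt; slot between them 38 wide about y = 0, channel below 60 wide, shut by a wall at x 60. The knob starts at x 0 to 28, cannot be lifted there, slides out to -x, free of the lips beyond x = -71
- hob: fixed steel tabletop gas hob 500 x 300 mm, origin on the counter under its centre, top face 55 mm above the counter, front (robot's side) at x = -250 mm. Two valve places at x = -190, y = +70 and -70 mm; the pan supports, up to 90 mm above the counter, begin 90 mm behind them
- shaft_top (a point): centre of the top of the bare brass D-shaft (moves down with it). x points out of the shaft's flat (the knob's x must point the same way), z up. Shaft 12 mm round, flat 1 mm from the axis, last 5 mm taper to 60 %. Unpressed, the top is 98 mm above the counter, 43 above the hob's face. It cannot turn. Home but unpressed, the knob's underside is 72 mm above the counter
- spindle (a joint): how far the D-shaft is pressed down, in m: 0 = up, 0.010 = on its stop. A spring pushes it up: it begins to give at about 5 N and needs about 12 N at the stop
- fitted: the other valve, with its own black knob of the same shape already fitted (fixed, does not move); origin on the hob's top face, its knob reaches 65 mm above that. It stands on the one valve place, the bare shaft on the other
- katori_a: bystander, leave where it is: small steel bowl 88 mm across and 38 high, standing on the counter behind the keeper; origin at its underside
- katori_b: bystander, leave where it is: second steel bowl of the same size, standing on the teak plank shelf (fixed, 460 x 130 mm, top 260 mm high, on the left side of the counter, with a hook rail and tea strainer hanging under its inner edge); origin at its underside
- funnel: bystander, leave where it is: red plastic funnel, 90 mm high, standing mouth down on the plank shelf; origin at its underside
- jar: bystander, leave where it is: closed glass spice jar 60 mm across, 100 high, on the plank shelf; origin at its underside
- spatula: bystander, leave where it is: spatula with a wooden handle and grey silicone blade, 270 mm long, lying on the counter right of the hob; origin at its underside
- tumbler: bystander, leave where it is: steel tumbler 70 mm across, 90 high, on the counter in front of the hob on its right; origin at its underside
- pot: bystander, leave where it is: small saucepan 110 mm across, 60 high, with a black handle, standing on the hob's front burner, 175 mm behind the valves (underside 90 mm, rim 150 mm above the counter); origin at its underside
Mind the look-alikes: they are no part of the job. Leave any purple or turquoise look-alike of the knob alone.

How it is judged:
By the outcome, as a careful person would: the job done as asked, in the order asked, and still so for the second after the job is handed in, while the arm keeps its last pose, push and grip.
It also fails if it takes over 48 s, if anything falls off the work surface, if the arm or the gripper's body presses on something with over 40 N, if the wrist force passes 120 N, or if a joint passes its speed limit or range.

## Working session

There is one attempt and no reset: what is moved stays moved. The work goes in short steps, Python scripts to look and compute and a shell command to move; the robot and the scene stay as the last step left them, time stands still between calls to the robot, and variables do not carry over. Pictures are saved under pics/ and viewed, and the job is handed in when it is done.

```bash
ls; mkdir -p pics; python3 - <<'E'
from cell import r
import cv2,numpy as np
print(r.state())
for n in ["scene","top","wrist"]:
    c=r.capture(n)
    cv2.imwrite(f"pics/{n}0.png",c["pixels"][:,:,::-1])
    print(n,{k:(np.round(v,4).tolist() if not np.isscalar(v) else v) for k,v in c.items() if k!="pixels"})
E
```

```text
pics
{'time_s': 0.0, 'joints': array([-1.17287820e+00,  2.64747709e-01,  1.60533678e+00, -1.54845894e-05,
        1.27368560e+00, -3.68863727e-02]), 'joint_velocities': array([ 9.48313318e-05, -1.11994165e-04, -4.21123372e-04, -3.71034129e-04,
        3.38577547e-04,  7.27616814e-04]), 'effort': array([-3.21485408e-03, -5.02112818e+01, -3.56874990e+01,  7.24428683e-02,
        2.93497997e-02, -1.55278726e-04]), 'eef_pos': array([ 0.28404563, -0.61150577,  0.21291182]), 'tool_rot': array([-3.14152714e+00,  2.17650027e-03, -1.13598721e+00]), 'contact_force': array([0.06833708, 0.14935688, 0.26156183]), 'ft_torque': array([-0.0290913 , -0.01167909,  0.01763562]), 'opening': 0.08817442866927071}
scene {'fx': 564.7991796013906, 'fy': 564.7991796013906, 'cx': 318.6826219736149, 'cy': 232.73684151560437, 'R': [[-0.8024, 0.5966, -0.0128], [0.4931, 0.6508, -0.5774], [-0.3361, -0.4696, -0.8164]], 't': [0.4283, -0.1723, 1.8888]}
top {'fx': 518.6082193787163, 'fy': 518.6082193787163, 'cx': 324.8851060536954, 'cy': 241.4893485842975, 'R': [[-0.0223, -0.9997, 0.0121], [-0.9938, 0.0208, -0.1091], [0.1089, -0.0145, -0.994]], 't': [-0.0253, 0.5515, 1.9226]}
wrist {'fx': 371.64829954431775, 'fy': 371.64829954431775, 'cx': 317.2021980044975, 'cy': 237.34433560140468, 'mount': [[1.0, 0.0003, 0.0009, -0.0002], [-0.0005, 0.9649, 0.2627, -0.0664], [-0.0008, -0.2627, 0.9649, -0.1717], [0.0, 0.0, 0.0, 1.0]]}
```

View pics/scene0.png

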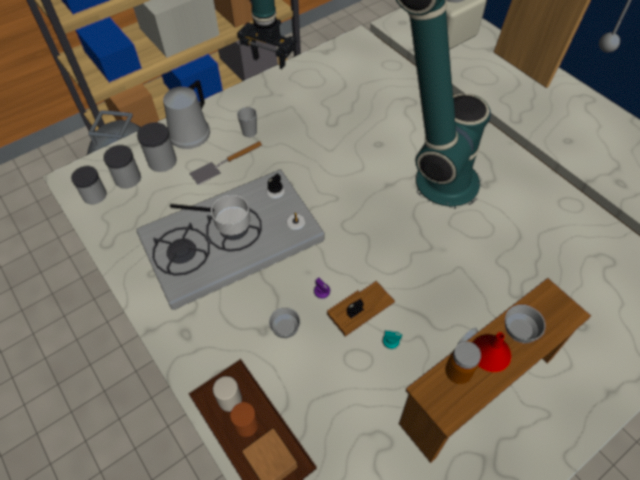

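View pics/top0.png

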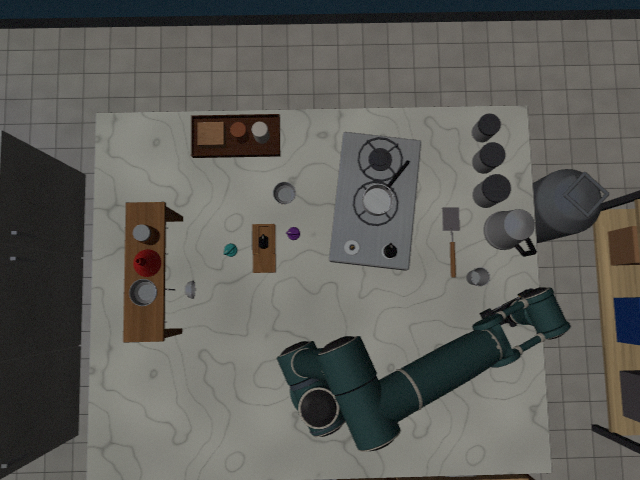

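View pics/wrist0.png

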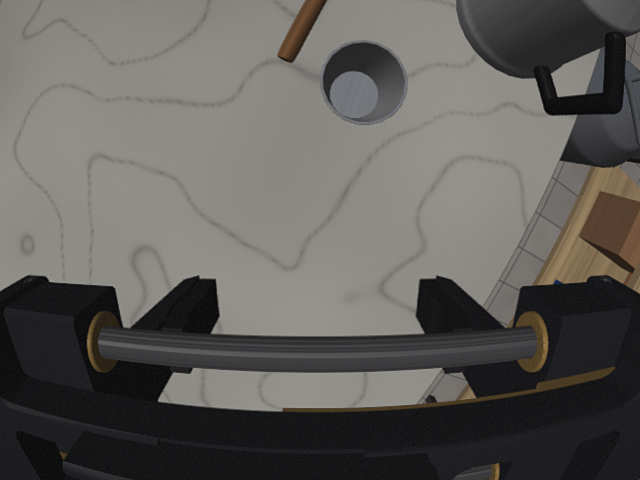

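The top view shows the keeper at (263,248) with the black knob at (264,241). The bare shaft is at (352,247) and the fitted knob at (390,250). The purple (293,233) and turquoise (231,250) look-alikes stand free on the counter, so the black one in the keeper is the target. I'll check that in enlarged crops.

```bash
cat > h.py <<'E'
import numpy as np,cv2
from scipy.spatial.transform import Rotation as Ro
def unproj(c,u,v,z):
    d=c["R"].T@np.array([(u-c["cx"])/c["fx"],(v-c["cy"])/c["fy"],1.]); o=-c["R"].T@c["t"]
    return o+d*(z-o[2])/d[2]
def wpose(s):
    return Ro.from_euler("xyz",s["tool_rot"]).as_matrix(), np.array(s["eef_pos"])
def wun(c,s,u,v,z):
    a=np.array([(u-c["cx"])/c["fx"],(v-c["cy"])/c["fy"]]); th=np.hypot(*a)
    d=np.array([*(a/th*np.sin(th)),np.cos(th)]) if th>0 else np.array([0,0,1.])
    M=np.array(c["mount"]); R,p=wpose(s)
    o=R@M[:3,3]+p; d=R@M[:3,:3]@d
    return o+d*(z-o[2])/d[2]
def wproj(c,s,X):
    M=np.array(c["mount"]); R,p=wpose(s)
    q=M[:3,:3].T@(R.T@(np.array(X)-p)-M[:3,3])
    th=np.arctan2(np.hypot(q[0],q[1]),q[2]); n=np.hypot(q[0],q[1])
    return c["cx"]+c["fx"]*th*q[0]/n, c["cy"]+c["fy"]*th*q[1]/n
def crop(img,x0,y0,w,h,k,f):
    cv2.imwrite(f,cv2.resize(img[y0:y0+h,x0:x0+w,::-1],None,fx=k,fy=k,interpolation=cv2.INTER_CUBIC))
E
python3 - <<'E'
from cell import r
from h import *
c=r.capture("top"); crop(c["pixels"],215,210,100,75,8,"pics/tk.png"); crop(c["pixels"],325,215,100,75,8,"pics/th.png")
s=r.capture("scene"); crop(s["pixels"],310,265,100,75,8,"pics/sk.png"); crop(s["pixels"],255,165,80,75,8,"pics/sh.png")
np.set_printoptions(precision=4,suppress=True)
for n,u,v,z in [("keeper",263,248,.01),("knob",264,241,.05),("shaft",352,247,.08),("fitted",390,250,.11)]: print(n,unproj(c,u,v,z))
E
```

```text
keeper [0.5331 0.1978 0.01  ]
knob [0.5552 0.1897 0.05  ]
shaft [ 0.523  -0.1355  0.08  ]
fitted [ 0.5063 -0.2704  0.11  ]
```

View pics/tk.png

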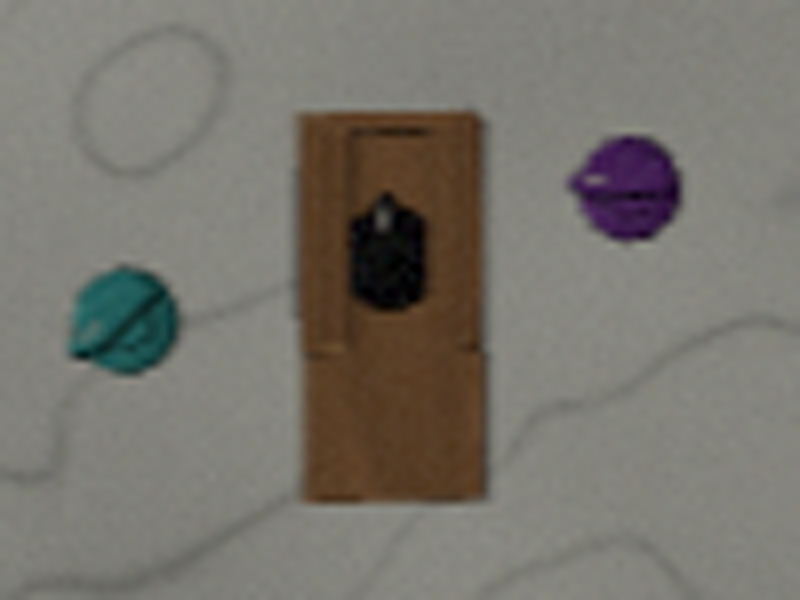

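View pics/th.png

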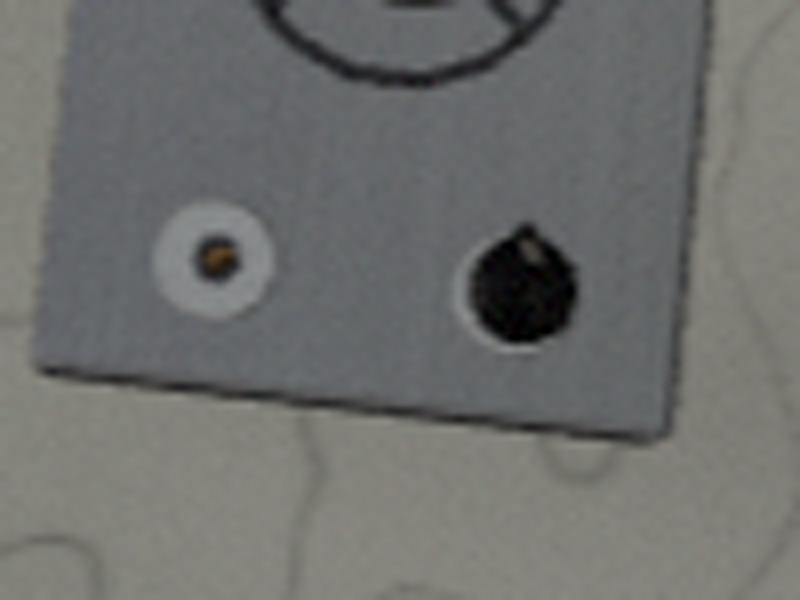

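View pics/sk.png

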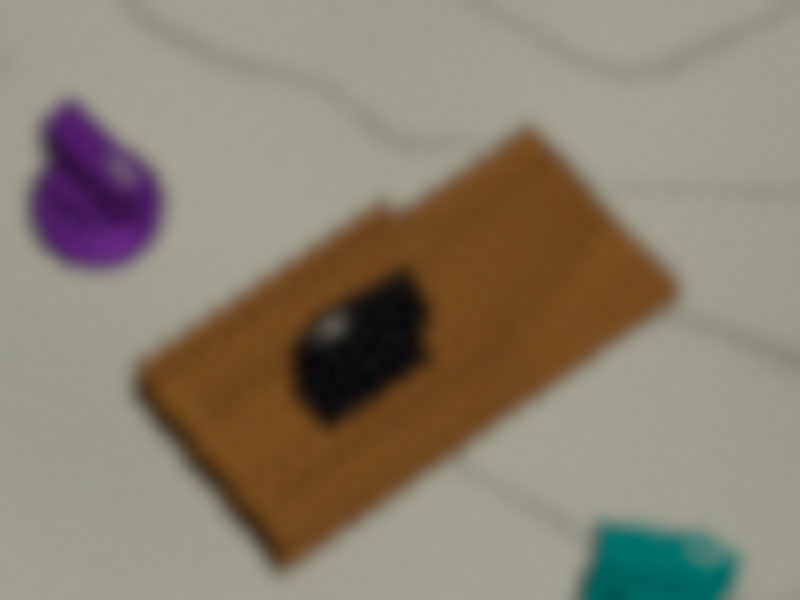

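View pics/sh.png

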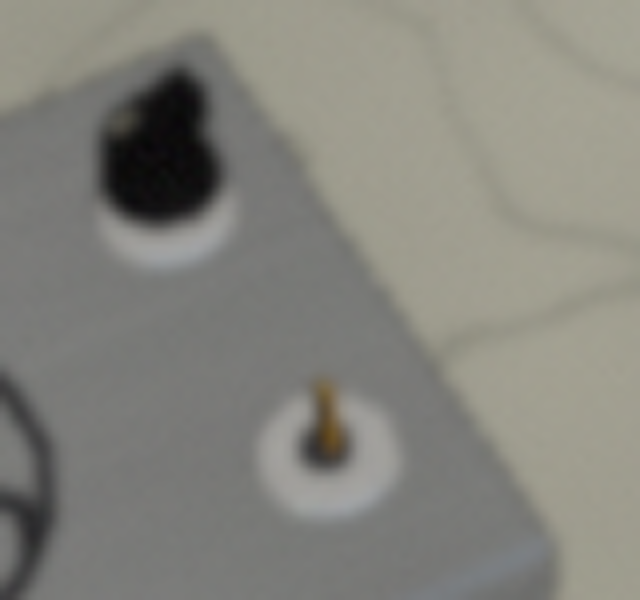

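The target is confirmed: the black knob is under the keeper's lips with its pointer roughly along world +x (crop 385,205), and the purple and turquoise ones are separate. The bare brass shaft is at crop (218,258). Next I'll move above the shaft for a wrist view of its flat.

```bash
python3 -m crank '[[[-0.033,-0.042,-0.004],[0,0,0],0],[[-0.035,-0.044,0],[0,0,0],0],[[-0.035,-0.044,0],[0,0,0],0],[[-0.035,-0.044,0],[0,0,0],0],[[-0.035,-0.044,0],[0,0,0],0]]' 20
```

```text
time_s: 0.88
eef_pos: [0.4107, -0.3601, 0.2166]
tool_rot: [-3.141, 0.001, -1.144]
contact_force: [1.2, -0.1, 0.1]
opening: 0.0883
```

```bash
python3 -m crank '[[[-0.035,-0.044,0],[0,0,0],0],[[-0.035,-0.044,0],[0,0,0],0],[[-0.035,-0.044,0],[0,0,0],0],[[-0.035,-0.044,0],[0,0,0],0],[[-0.012,-0.02,0],[0,0,0],0]]' 20; python3 -m crank '[[[0,0,0],[0,0,0],0]]'
python3 - <<'E'
from cell import r
from h import *
c=r.capture("wrist"); s=r.state(); print(s["time_s"],s["eef_pos"],s["tool_rot"])
cv2.imwrite("pics/w1.png",c["pixels"][:,:,::-1]); crop(c["pixels"],250,170,130,100,6,"pics/w1c.png")
np.save("s1.npy",s,allow_pickle=True); np.save("c1.npy",c,allow_pickle=True)
E
```

```text
time_s: 1.5
eef_pos: [0.5293, -0.1308, 0.2175]
tool_rot: [-3.139, -0.001, -1.142]
contact_force: [-0.1, -1.1, 0.7]
opening: 0.0881
time_s: 1.62
eef_pos: [0.5299, -0.1293, 0.2175]
tool_rot: [-3.139, -0.001, -1.138]
contact_force: [-0.4, 0.3, -0.2]
opening: 0.0879
1.675 [ 0.52940424 -0.13006509  0.21741048] [-3.13935459e+00 -8.97817174e-04 -1.13958596e+00]
```

View pics/w1.png

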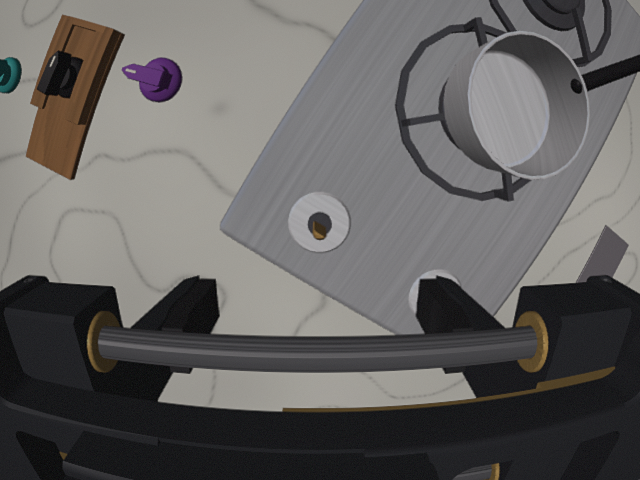

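View pics/w1c.png

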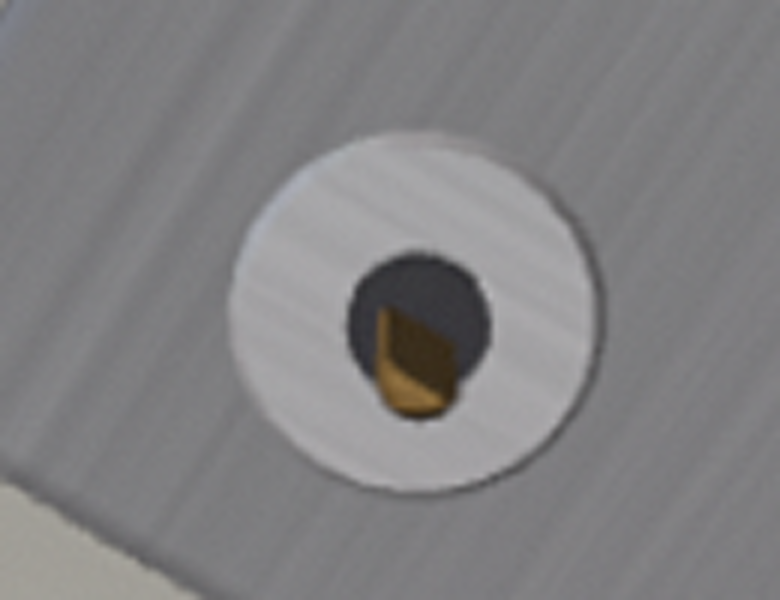

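The wrist picture shows the bare shaft at (319,231) with its dark flat facing up and to the right, towards the pan side. I'll fit a D-shaft model to the chroma image to get its position and yaw.

```bash
cat > fitshaft.py <<'E'
from h import *
from scipy.optimize import minimize
def fit(c,s,x0,roi,top=.098,base=.060,K=6):
    u0,v0,w,h=roi
    im=c["pixels"][v0:v0+h,u0:u0+w].astype(np.float32); ch=im[...,0]-im[...,2]
    ch=cv2.resize(ch,None,fx=K,fy=K,interpolation=cv2.INTER_CUBIC)
    a0=np.arccos(1/6); ang=np.linspace(a0,2*np.pi-a0,40)
    prof=np.c_[6*np.cos(ang),6*np.sin(ang)]/1000
    def P(pts): 
        q=np.array([wproj(c,s,p) for p in pts]); return np.round(((q-[u0,v0]+.5)*K-.5)*16).astype(np.int32)
    def ren(p):
        x,y,yaw=p; R=np.array([[np.cos(yaw),-np.sin(yaw)],[np.sin(yaw),np.cos(yaw)]])
        pr=prof@R.T
        lay=lambda k,z: np.c_[k*pr+[x,y],np.full(len(pr),z)]
        A,B,C=lay(1,base),lay(1,top-.005),lay(.6,top)
        L=np.zeros(ch.shape,np.uint8)
        cv2.fillConvexPoly(L,cv2.convexHull(np.vstack([P(A),P(B)])),2,shift=4)
        cv2.fillConvexPoly(L,cv2.convexHull(np.vstack([P(B),P(C)])),2,shift=4)
        e=lambda l:[l[0],l[-1]]
        cv2.fillConvexPoly(L,P([A[0],A[-1],B[-1],B[0]]),1,shift=4)
        cv2.fillConvexPoly(L,P([B[0],B[-1],C[-1],C[0]]),1,shift=4)
        cv2.fillConvexPoly(L,P(C),3,shift=4)
        return L
    def cost(p):
        L=ren(p); t=0
        for k in range(4):
            m=ch[L==k]
            if len(m): t+=((m-m.mean())**2).sum()
        return t/ch.size
    best=None
    for yaw in x0[2]:
        r_=minimize(cost,[x0[0],x0[1],yaw],method="Nelder-Mead",options=dict(initial_simplex=[[x0[0],x0[1],yaw],[x0[0]+.003,x0[1],yaw],[x0[0],x0[1]+.003,yaw],[x0[0],x0[1],yaw+.25]],xatol=1e-5,fatol=1e-4,maxiter=300))
        print(np.round(r_.x,4),round(r_.fun,2))
        if best is None or r_.fun<best.fun: best=r_
    return best.x,ren(best.x),ch
E
python3 - <<'E'
from fitshaft import *
c=np.load("c1.npy",allow_pickle=True).item(); s=np.load("s1.npy",allow_pickle=True).item()
p0=wun(c,s,320,237,.098); print(p0)
print("collar",wun(c,s,319,222,.057))
x,L,ch=fit(c,s,(p0[0],p0[1],np.arange(-3,3.2,.5)),(300,205,40,45))
o=np.hstack([np.clip(ch+100,0,255).astype(np.uint8),L*60]); cv2.imwrite("pics/fit1.png",o)
E
```

```text
[ 0.51929829 -0.13742967  0.098     ]
collar [ 0.52198037 -0.13558268  0.057     ]
[ 0.5186 -0.1364 -2.8337] 40.89
[ 0.5186 -0.1364 -2.854 ] 40.84
[ 0.5186 -0.1364 -2.7738] 40.98
[ 0.5187 -0.1364 -2.8093] 40.75
[ 0.5214 -0.1358 -0.1604] 21.0
[ 0.5214 -0.1356 -0.1138] 21.24
[ 0.5214 -0.1357 -0.1703] 20.85
[ 0.5214 -0.1357 -0.1714] 20.81
[ 0.521  -0.1352  0.946 ] 57.68
[ 0.5213 -0.1358 -0.1606] 20.87
[ 0.5185 -0.1362  2.9796] 48.33
[ 0.5187 -0.1365  3.4662] 40.77
[ 0.5187 -0.1364  3.4434] 40.82
```

View pics/fit1.png

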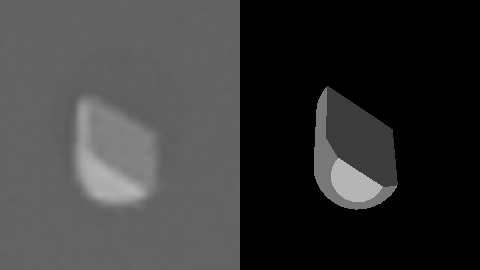

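The fit puts the shaft at about (0.521, -0.136), agreeing with the collar at (0.522, -0.136), with flat yaw about -0.1 to -0.17. I'll turn the tool to the insertion yaw and lower it for a closer view.

```bash
python3 -m crank '[[[-0.001,0.013,0.03],[0,0,0.174],0],[[0.003,0.002,0.03],[0,0,0.174],0],[[0,0,0.03],[0,0,0.15],0],[[0,0,0],[0,0,0],0]]'
python3 - <<'E'
from cell import r
from fitshaft import *
c=r.capture("wrist"); s=r.state(); print(s["time_s"],s["eef_pos"],s["tool_rot"])
np.save("s2.npy",s,allow_pickle=True); np.save("c2.npy",c,allow_pickle=True)
u,v=wproj(c,s,(.521,-.136,.09)); print(u,v)
u,v=int(u),int(v)
cv2.imwrite("pics/w2.png",c["pixels"][:,:,::-1]); crop(c["pixels"],u-50,v-37,100,75,8,"pics/w2c.png")
E
```

```text
time_s: 2.17
eef_pos: [0.514, -0.1432, 0.1262]
tool_rot: [-3.138, -0.002, -1.656]
contact_force: [-0.8, -0.3, -0.5]
opening: 0.0879
2.225 [ 0.5154973  -0.14368152  0.12804877] [-3.13498079e+00 -2.85091082e-03 -1.65502430e+00]
302.4450826483417 245.30017295988435
```

View pics/w2c.png

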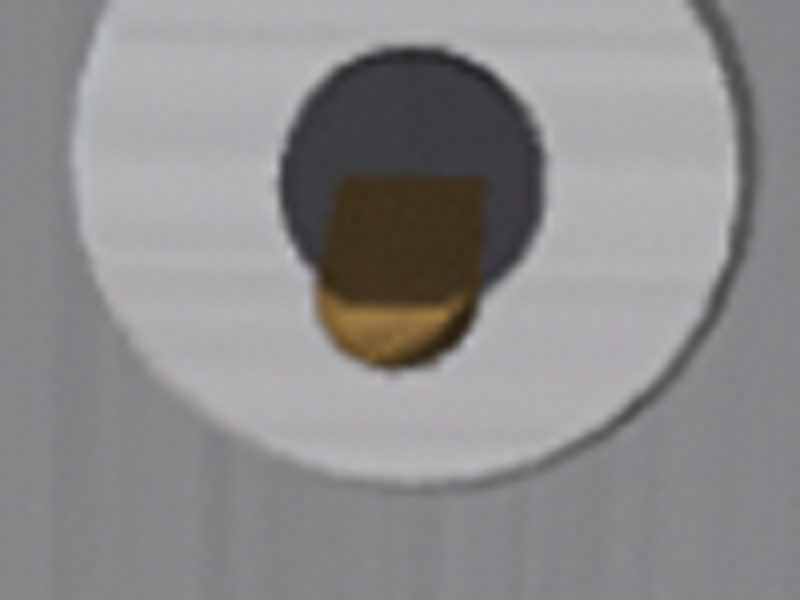

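```bash
python3 - <<'E'
from fitshaft import *
c=np.load("c2.npy",allow_pickle=True).item(); s=np.load("s2.npy",allow_pickle=True).item()
x,L,ch=fit(c,s,(.521,-.136,[-.25,-.1,.05]),(285,225,35,35),K=8)
o=np.hstack([np.clip(ch*2+60,0,255).astype(np.uint8),L*60]); cv2.imwrite("pics/fit2.png",o)
u0,v0=252,208
f=lambda a,b,z:wun(c,s,u0+(a+.5)/8-.5,v0+(b+.5)/8-.5,z)[:2]
print("base edge L/R",f(345,177,.06),f(485,179,.06))
a,b=f(345,177,.06),f(485,179,.06);d=a-b;print("yaw",np.arctan2(d[1],d[0])-np.pi/2, np.hypot(*d))
a,b=f(345,303,.098),f(447,306,.098);d=a-b;print("yaw",np.arctan2(d[1],d[0])-np.pi/2, np.hypot(*d),(a+b)/2)
print("collar hole ctr",f(412,168,.058))
cc=[f(412,-148,.058),f(412,488,.058)];print("collar",f(75,160,.058),f(738,160,.058))
E
```

```text
[ 0.5226 -0.1353 -0.1307] 49.02
[ 0.5226 -0.1353 -0.1109] 48.61
[ 0.5226 -0.1353 -0.0858] 48.43
base edge L/R [ 0.52368974 -0.1300126 ] [ 0.52252911 -0.1416069 ]
yaw -0.09977076033592236 0.011652248172027474
yaw -0.11463951542601847 0.007231168335920723 [ 0.52314372 -0.13569204]
collar hole ctr [ 0.52350925 -0.13553342]
collar [ 0.52664736 -0.10723517] [ 0.52189631 -0.16282198]
```

View pics/fit2.png

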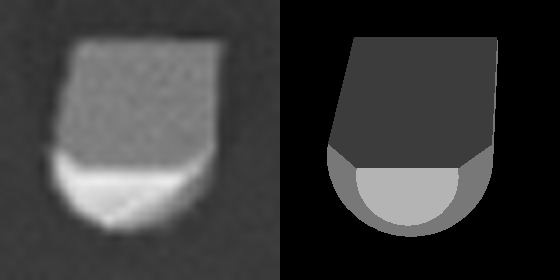

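The shaft fit gives (0.5225, -0.1353) with flat yaw about -0.105. The chord measures 11.65 mm against 11.8 expected, so it holds. Next is the keeper.

```bash
python3 -m crank '[[[-0.03,0,-0.04],[0,0,0],0],[[-0.056,-0.002,-0.02],[0,0,-0.06],0],[[-0.06,-0.002,0],[0,0,-0.03],0],[[-0.06,-0.008,0],[0,0,0],0],[[-0.06,-0.008,0],[0,0,0],0]]'; python3 -m crank '[[[-0.05,-0.01,0],[0,0,0],0],[[-0.018,-0.01,0],[0,0,0],0],[[0,0,0],[0,0,0],0]]'
python3 - <<'E'
from cell import r
from h import *
s=r.state();c=r.capture("wrist");  print(s["time_s"],s["eef_pos"],s["tool_rot"])
np.save("s3.npy",s,allow_pickle=True); np.save("c3.npy",c,allow_pickle=True)
u,v=wproj(c,s,(.555,.19,.05)); print(u,v)
u,v=int(u),int(v)
cv2.imwrite("pics/w3.png",c["pixels"][:,:,::-1]); crop(c["pixels"],u-80,v-60,160,120,5,"pics/w3c.png")
E
```

```text
time_s: 2.85
eef_pos: [0.5488, 0.1218, 0.201]
tool_rot: [-3.118, -0.004, -1.561]
contact_force: [1.1, 0.5, 0.6]
opening: 0.0881
time_s: 3.22
eef_pos: [0.5716, 0.1949, 0.2079]
tool_rot: [-3.108, -0.003, -1.55]
contact_force: [0.3, -0.4, -0.5]
opening: 0.0881
3.225 [0.57163666 0.19489727 0.2079124 ] [-3.10825310e+00 -2.94502237e-03 -1.54984905e+00]
321.1328375633312 236.29400901297947
```

View pics/w3.png

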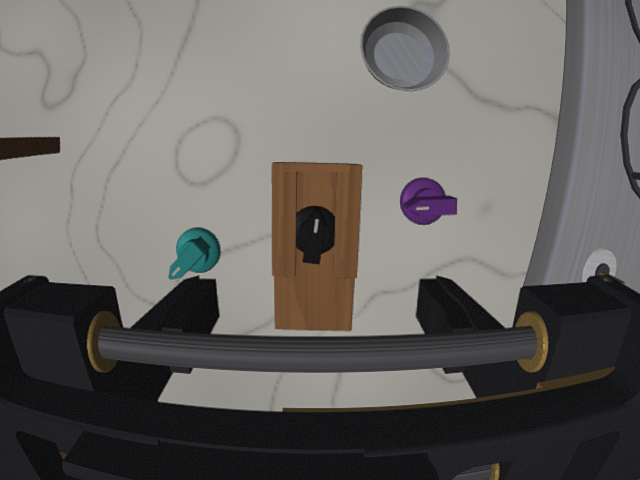

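View pics/w3c.png

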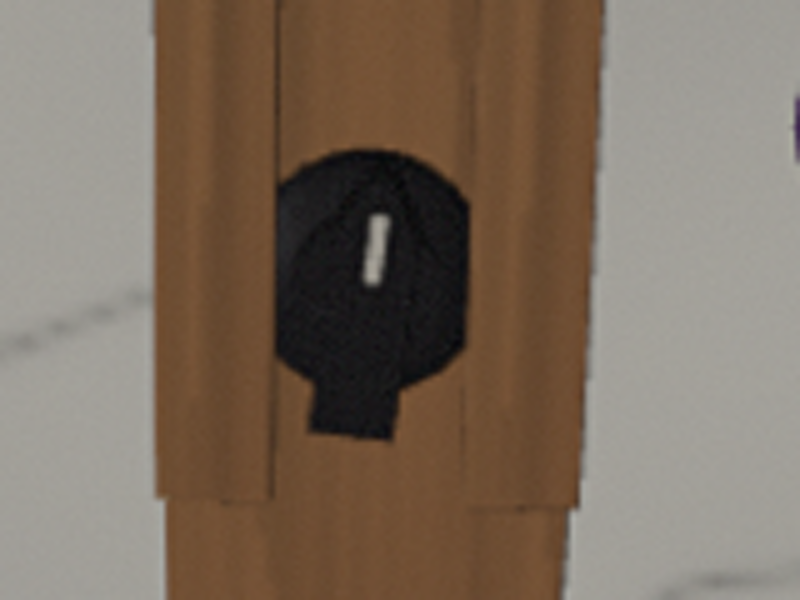

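The wrist view shows the knob in the keeper at about (316,232), with its white mark and pointer up and slightly right. Next I'll compute the knob's axis and yaw.

```bash
python3 - <<'E'
from h import *
c=np.load("c3.npy",allow_pickle=True).item(); s=np.load("s3.npy",allow_pickle=True).item()
np.set_printoptions(precision=4,suppress=True)
u0,v0=241,176
f=lambda a,b,z:wun(c,s,u0+(a+.5)/5-.5,v0+(b+.5)/5-.5,z)[:2]
a,b=f(380,214,.058),f(371,286,.058);d=a-b;print("mark",a,b,"yaw",np.arctan2(d[1],d[0]),np.hypot(*d))
p,q=f(310,432,.058),f(393,440,.058);d=p-q;print("rear",p,q,np.hypot(*d),"yaw",np.arctan2(d[1],d[0])-np.pi/2)
yaw=-.1
for yaw in (-.06,-.1,-.13):print("axis",(p+q)/2+.022*np.array([np.cos(yaw),np.sin(yaw)]))
print("keeper front corners",wun(c,s,276,329,.01),wun(c,s,351,330,.01))
print("lip ends",f(157,497,.028),f(578,507,.028))
print("back corners",wun(c,s,273,163,.028),wun(c,s,361,165,.028))
print("skirt front z.02",f(373,150,.02))
E
```

```text
mark [0.573  0.1946] [0.5599 0.1959] yaw -0.10122301409219364 0.013161277172968524
rear [0.5325 0.2065] [0.5313 0.1913] 0.015202697938817572 yaw -0.07953057849390577
axis [0.5538 0.1976]
axis [0.5538 0.1967]
axis [0.5537 0.196 ]
keeper front corners [0.4381 0.2371 0.01  ] [0.4386 0.1531 0.01  ]
lip ends [0.5087 0.2382] [0.5083 0.1531]
back corners [0.6204 0.2369 0.028 ] [0.6203 0.1533 0.028 ]
skirt front z.02 [0.5789 0.196 ]
```

The keeper sits at yaw about 0 with its origin near (0.553, 0.195). Its front corners, back corners and lip ends all agree within 1 mm. The knob's axis is at (0.554, 0.1965) with yaw about -0.10. I'll add a helper that works out the shift and turn, since the tilt needs removing too.

```bash
cat > go.py <<'E'
import sys
from cell import r
from h import *
def delta(x,y,z,yaw):
    s=r.state(); R,p=wpose(s)
    Rd=Ro.from_euler("xyz",[np.pi,0,yaw]).as_matrix()
    np.set_printoptions(precision=4,suppress=True)
    print("t",round(s["time_s"],2),"pos",p,"rot",s["tool_rot"],"F",s["contact_force"],"op",round(s["opening"],4),"j6",s["joints"][5].round(2))
    print("shift",R.T@(np.array([x,y,z])-p),"turn",Ro.from_matrix(R.T@Rd).as_rotvec())
if __name__=="__main__": delta(*map(float,sys.argv[1:5]))
E
python3 go.py .554 .1965 .1 -1.67
python3 - <<'E'
from h import *
c=np.load("c3.npy",allow_pickle=True).item(); s=np.load("s3.npy",allow_pickle=True).item()
for q in [(424,201),(400,201),(198,250),(172,275),(220,250)]: print(q,wun(c,s,*q,.03))
E
```

```text
t 3.27 pos [0.5714 0.1941 0.2079] rot [-3.1085 -0.003  -1.551 ] F [ 0.2187 -0.6413  0.4131] op 0.0881 j6 1.85
shift [-0.003   0.0209  0.1072] turn [-0.0333 -0.0011  0.119 ]
(424, 201) [0.58800734 0.08942148 0.03      ]
(400, 201) [0.58708858 0.113876   0.03      ]
(198, 250) [0.53352241 0.31407231 0.03      ]
(172, 275) [0.50528029 0.34554861 0.03      ]
(220, 250) [0.53416161 0.29059357 0.03      ]
```

```bash
python3 -m crank '[[[-0.001,0.01,0.03],[-0.033,-0.001,0.119],125],[[-0.001,0.006,0.04],[0,0,0],125],[[0,0.004,0.035],[0,0,0],125],[[0,0,0],[0,0,0],125]]'; python3 go.py .554 .1965 .06 -1.67
```

```text
time_s: 3.78
eef_pos: [0.5536, 0.1886, 0.103]
tool_rot: [-3.139, -0.002, -1.679]
contact_force: [-0.1, 0.3, -0.2]
opening: 0.0502
t 3.77 pos [0.5536 0.1886 0.103 ] rot [-3.1392 -0.0017 -1.6794] F [-0.0726  0.3148 -0.183 ] op 0.0502 j6 1.97
shift [-0.008   0.0006  0.043 ] turn [-0.0024 -0.0017 -0.0094]
```

```bash
python3 -m crank '[[[-0.008,0,0.02],[0,0,0.007],125],[[0,0,0.02],[0,0,0],125],[[0,0,0],[0,0,0],125]]'; python3 go.py .554 .1965 .039 -1.67
python3 - <<'E'
from cell import r
from h import *
s=r.state();c=r.capture("wrist")
np.save("s4.npy",s,allow_pickle=True); np.save("c4.npy",c,allow_pickle=True)
crop(c["pixels"],220,200,200,150,4,"pics/w4c.png")
E
```

```text
time_s: 4.15
eef_pos: [0.5584, 0.1956, 0.0653]
tool_rot: [-3.133, 0.001, -1.69]
contact_force: [0.6, 0.3, 0.6]
opening: 0.0452
t 4.15 pos [0.5584 0.1956 0.0653] rot [-3.133   0.0008 -1.6902] F [0.6016 0.3014 0.5952] op 0.0452 j6 1.99
shift [-0.0003  0.0047  0.0262] turn [-0.0086  0.0008 -0.0202]
```

View pics/w4c.png

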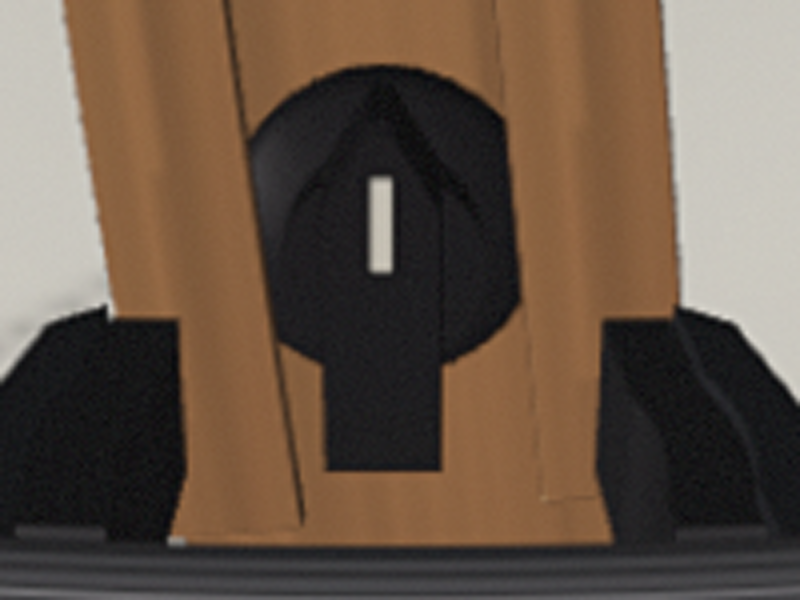

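The wrist crop shows the bar square to the tool (mark at crop x 380, y 177–272; rear edge at y 470), so the knob's yaw is about -0.119.

```bash
python3 - <<'E'
from h import *
c=np.load("c4.npy",allow_pickle=True).item(); s=np.load("s4.npy",allow_pickle=True).item()
f=lambda a,b,z:wun(c,s,220+(a+.5)/4-.5,200+(b+.5)/4-.5,z)[:2]
p,q=f(327,470,.058),f(441,470,.058);print(p,q,np.hypot(*(p-q)))
yaw=-.119;e=np.array([np.cos(yaw),np.sin(yaw)])
ax=(p+q)/2+.022*e;print("axis",ax, "mark",f(380,177,.058)-ax,f(380,272,.058)-ax)
print("skirt front",f(383,65,.02)-ax)
E
python3 go.py .554 .1965 .039 -1.69
```

```text
[0.5329563  0.20675989] [0.5311485 0.1915254] 0.015341376951103472
axis [0.55389681 0.19653082] mark [ 0.01893148 -0.0018106 ] [ 0.00639888 -0.00028897]
skirt front [ 0.02551658 -0.00279763]
t 4.2 pos [0.5593 0.1959 0.0664] rot [-3.1312  0.0016 -1.6901] F [ 0.1709 -0.2406  0.141 ] op 0.0447 j6 1.99
shift [0.0001 0.0056 0.0273] turn [-0.0104  0.0016 -0.0001]
```

```bash
python3 -m crank '[[[0,0.0055,0.015],[-0.01,0.0016,0],125],[[0,0,0.008],[0,0,0],125],[[0,0,0],[0,0,0],125]]'; python3 go.py .554 .1965 .0395 -1.69
```

```text
time_s: 4.58
eef_pos: [0.5554, 0.1973, 0.0441]
tool_rot: [-3.138, 0.001, -1.69]
contact_force: [-0.4, -0.1, 0.2]
opening: 0.0445
t 4.58 pos [0.5554 0.1973 0.0441] rot [-3.1383  0.0015 -1.6899] F [-0.3816 -0.1019  0.2262] op 0.0445 j6 1.99
shift [0.001  0.0013 0.0046] turn [-0.0033  0.0015  0.0001]
```

```bash
python3 -m crank '[[[0.001,0.0013,0.0046],[-0.003,0.0015,0],125],[[0,0,0],[0,0,0],125]]'; python3 go.py .554 .1965 .0395 -1.69
```

```text
time_s: 4.82
eef_pos: [0.5541, 0.1966, 0.0395]
tool_rot: [-3.141, 0.0, -1.69]
contact_force: [0.6, -0.7, 1.0]
opening: 0.0449
t 4.83 pos [0.5541 0.1966 0.0395] rot [-3.1412  0.0001 -1.6898] F [ 0.595  -0.7325  0.9653] op 0.0449 j6 1.99
shift [ 0.0001  0.0001 -0.    ] turn [-0.0004  0.0001  0.0002]
```

Close with 40 N.

```bash
python3 -m crank '[[[0,0,0],[0,0,0],255],[[0,0,0],[0,0,0],255],[[0,0,0],[0,0,0],255],[[0,0,0],[0,0,0],255],[[0,0,0],[0,0,0],255]]' 40; python3 go.py .474 .1965 .0405 -1.69
python3 - <<'E'
from cell import r
from h import *
c=r.capture("wrist");crop(c["pixels"],220,200,200,150,4,"pics/w5c.png")
E
```

```text
time_s: 5.45
eef_pos: [0.5548, 0.1968, 0.0402]
tool_rot: [-3.14, 0.001, -1.69]
contact_force: [-0.5, -0.2, 0.1]
opening: 0.0004
t 5.45 pos [0.5548 0.1968 0.0402] rot [-3.1398  0.0006 -1.6899] F [-0.4774 -0.1861  0.1183] op 0.0004 j6 1.99
shift [ 0.0099  0.0802 -0.0004] turn [-0.0018  0.0006  0.0001]
```

View pics/w5c.png

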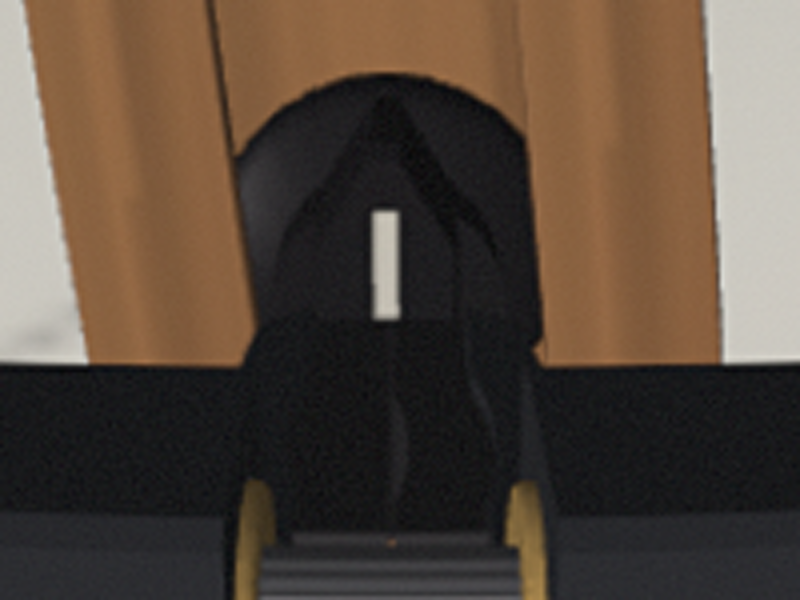

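The fingers shut fully (opening 0.0004), so the bar is not between the pads. I need to find out why before moving.

```bash
python3 - <<'E'
from cell import r
from h import *
c=r.capture("wrist");cv2.imwrite("pics/w6.png",c["pixels"][:,:,::-1])
c=r.capture("scene");crop(c["pixels"],280,230,133,100,6,"pics/s6.png")
print(r.state()["opening"])
E
```

```text
0.0006444501233486697
```

View pics/w6.png

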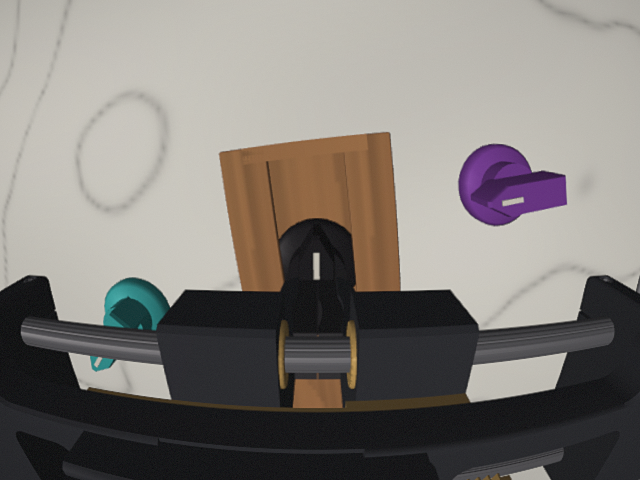

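View pics/s6.png

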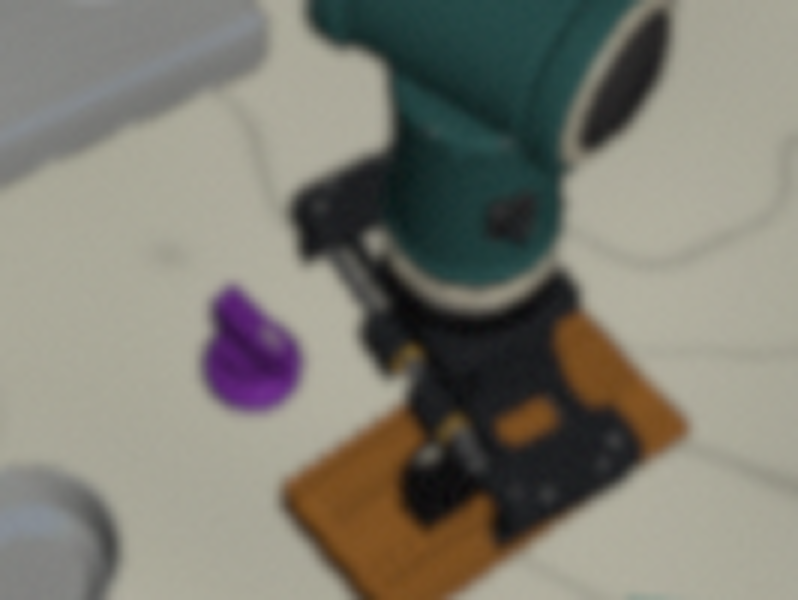

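```bash
python3 - <<'E'
from cell import r
from h import *
from scipy.optimize import least_squares
s6=r.state();c6=r.capture("wrist")
np.save("s6.npy",s6,allow_pickle=True); np.save("c6.npy",c6,allow_pickle=True)
L=lambda n:np.load(n,allow_pickle=True).item()
V=[(L("c3.npy"),L("s3.npy")),(L("c4.npy"),L("s4.npy")),(c6,s6)]
g=lambda u0,v0,k,a,b:(u0+(a+.5)/k-.5,v0+(b+.5)/k-.5)
obs={"tip":[g(241,176,5,380,214),g(220,200,4,380,177),g(220,200,4,386,210)],
"tail":[g(241,176,5,371,286),g(220,200,4,380,272),None]}
for n,o in obs.items():
    def f(X):
        return np.concatenate([np.array(wproj(c,s,X))-np.array(p) for (c,s),p in zip(V,o) if p])
    q=least_squares(f,[.56,.195,.05],x_scale=.01); print(n,q.x,q.fun.round(2))
print(s6["eef_pos"],s6["joints"])
for z in (.038,.048,.058): print(z,[wun(c,s,*p,z)[:2].round(4) for (c,s),p in zip(V,obs["tip"])])
for p in [(.5632,.1957,.028+.03)]: pass
# keeper back corners at z .028 in c6 pose
for z in(.028,): print([np.round(wproj(c6,s6,(x,y,z))) for x,y in[(.6215,.238),(.6215,.152)]])
E
```

```text
tip [0.57372864 0.19453228 0.0615112 ] [ 0.05 -0.05  0.11  0.14 -0.12 -0.1 ]
tail [0.55978049 0.19620262 0.05665052] [-0.35 -0.15  0.21  0.06]
[0.55475894 0.19673981 0.04018103] [ 2.98560462e-01  2.67212315e-01  1.94672032e+00 -1.48051745e-04
  9.25872098e-01  1.98852995e+00]
0.038 [array([0.5694, 0.1944]), array([0.5673, 0.1955]), array([0.5664, 0.1954])]
0.048 [array([0.5712, 0.1945]), array([0.57  , 0.1951]), array([0.5695, 0.195 ])]
0.058 [array([0.573 , 0.1946]), array([0.5728, 0.1947]), array([0.5726, 0.1946])]
[array([219., 151.]), array([390., 130.])]
```

```bash
python3 - <<'E'
from h import *
L=lambda n:np.load(n,allow_pickle=True).item()
c,s=L("c1.npy"),L("s1.npy"); R,p=wpose(s)
for q in [(0,0,0),(.044,0,0),(-.044,0,0),(.044,-.009,0),(-.044,-.009,0),(.0615,-.009,0),(.044,-.009,-.019),(.044,.009,0),(.044,-.009,-.04)]: print(q,np.round(wproj(c,s,R@np.array(q)+p),1))
crop(c["pixels"],140,240,160,120,5,"pics/f1.png")
crop(L("c6.npy")["pixels"],240,215,160,120,5,"pics/f6.png")
c,s=L("c6.npy"),L("s6.npy"); R,p=wpose(s)
for q in [(0,-.009,0),(.0175,-.009,0),(-.0175,-.009,0),(.0175,-.009,-.018),(.008,-.009,-.018),(.0255,-.009,-.018),(.0255,-.009,0)]: print(q,np.round(wproj(c,s,R@np.array(q)+p),1))
E
```

```text
(0, 0, 0) [317.2 275.8]
(0.044, 0, 0) [404.6 275.1]
(-0.044, 0, 0) [229.8 275. ]
(0.044, -0.009, 0) [405.9 258.1]
(-0.044, -0.009, 0) [228.5 258.1]
(0.0615, -0.009, 0) [439.  257.8]
(0.044, -0.009, -0.019) [415.3 271.5]
(0.044, 0.009, 0) [403.2 291.4]
(0.044, -0.009, -0.04) [428.1 289.8]
(0, -0.009, 0) [316.3 258.7]
(0.0175, -0.009, 0) [352.1 258.7]
(-0.0175, -0.009, 0) [280.4 258.7]
(0.0175, -0.009, -0.018) [355.8 271.6]
(0.008, -0.009, -0.018) [334.3 271.7]
(0.0255, -0.009, -0.018) [373.6 271.4]
(0.0255, -0.009, 0) [368.3 258.6]
```

View pics/f1.png

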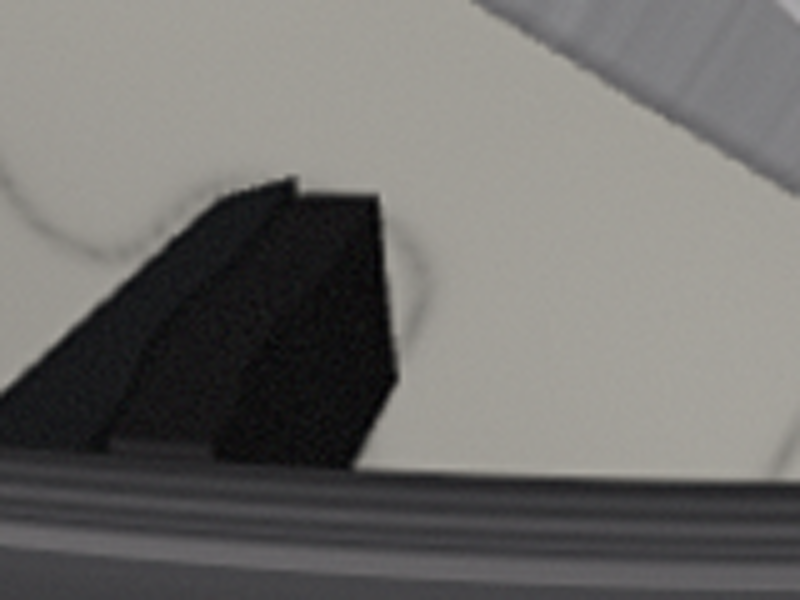

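View pics/f6.png

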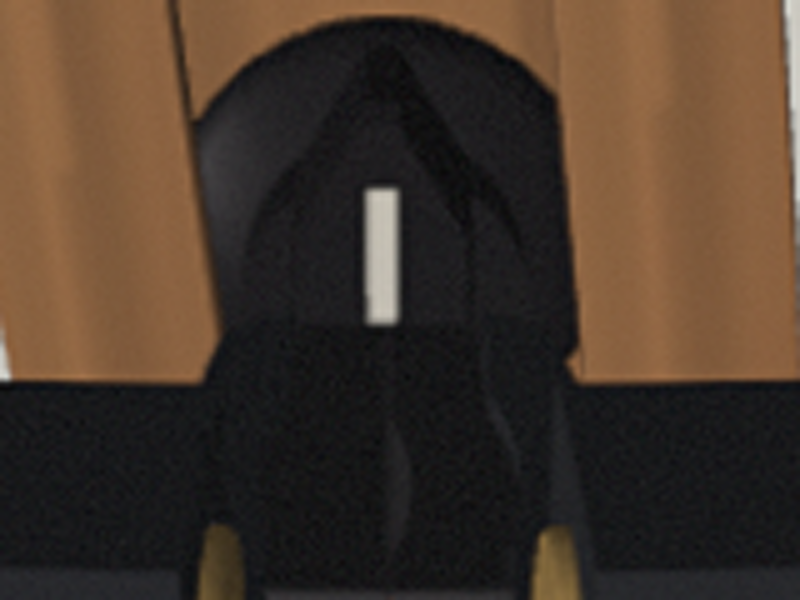

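The cause shows up in the pictures. The visible fingertip corner in the open view is at (216,279), while a corner at the stated TCP depth should appear at (228,258). The fingers therefore appear to end some 20 mm short of the reported TCP, so they closed above the bar. I'll work out how much.

```bash
python3 - <<'E'
from h import *
from scipy.optimize import least_squares
L=lambda n:np.load(n,allow_pickle=True).item()
c,s=L("c1.npy"),L("s1.npy"); R,p=wpose(s)
g=lambda a,b:np.array([140+(a+.5)/5-.5,240+(b+.5)/5-.5])
F,B=g(378,195),g(397,380)
f=lambda q:np.concatenate([np.array(wproj(c,s,R@np.array([-.0441,y,q[2]])+p))-o for y,o in((q[0],F),(q[1],B))])
print(least_squares(f,[-.009,.009,-.02],x_scale=.01))
f=lambda q:np.concatenate([np.array(wproj(c,s,R@np.array([-q[0],y,q[1]])+p))-o for y,o in((-.009,F),(.009,B))])
print(least_squares(f,[.044,-.02],x_scale=.01).x)
E
```

```text
message: `xtol` termination condition is satisfied.
     success: True
      status: 3
         fun: [-4.211e-02  4.026e-03  4.370e-02 -5.006e-03]
           x: [-8.291e-03  9.660e-03 -2.602e-02]
        cost: 0.001862157823899585
         jac: [[ 2.056e+02  0.000e+00  5.819e+02]
               [ 2.151e+03  0.000e+00 -8.443e+02]
               [-0.000e+00  2.254e+02  5.235e+02]
               [-0.000e+00  1.968e+03 -1.004e+03]]
        grad: [ 1.589e-05 -1.478e-05  6.801e-07]
  optimality: 1.588782370909314e-05
 active_mask: [ 0.000e+00  0.000e+00  0.000e+00]
        nfev: 5
        njev: 4
[ 0.04365594 -0.02749458]
```

The tips end about 26 mm behind the reported TCP: the fit returns an 18.0 mm pad width, which matches the spec. The tips are therefore at about z 0.066 now, above the bar's top at 0.058. That also explains why the fingers shut on nothing and left the knob unmoved. I'll use tip = eef_z + 0.026 from here, reopen, and go down gently.

```bash
python3 -m crank '[[[0,0,-0.003],[0,0,0],125],[[0,0,0],[0,0,0],125],[[0,0,0],[0,0,0],125],[[0,0,0],[0,0,0],125]]' 20; python3 go.py .554 .1965 .03 -1.69
```

```text
time_s: 6.15
eef_pos: [0.5548, 0.1968, 0.0435]
tool_rot: [-3.14, 0.001, -1.69]
contact_force: [0.2, -0.3, 0.1]
opening: 0.0383
t 6.15 pos [0.5548 0.1968 0.0435] rot [-3.1398  0.0007 -1.6899] F [ 0.2329 -0.2966  0.1168] op 0.0383 j6 1.99
shift [0.0004 0.0008 0.0135] turn [-0.0018  0.0007  0.0001]
```

```bash
python3 -m crank '[[[0.0004,0.0008,0.01],[-0.0018,0.0007,0],125],[[0,0,0.01],[0,0,0],125],[[0,0,0.005],[0,0,0],125],[[0,0,0],[0,0,0],125]]'; python3 go.py .554 .1965 .0135 -1.69
python3 - <<'E'
from cell import r
from h import *
c=r.capture("wrist");crop(c["pixels"],220,220,200,150,4,"pics/w7c.png")
E
```

```text
time_s: 6.65
eef_pos: [0.5531, 0.1962, 0.0157]
tool_rot: [3.14, -0.001, -1.69]
contact_force: [0.0, 0.9, 1.0]
opening: 0.0447
t 6.65 pos [0.5531 0.1962 0.0157] rot [ 3.1398 -0.0008 -1.6898] F [0.0429 0.9427 1.01  ] op 0.0447 j6 1.99
shift [-0.0004 -0.0009  0.0022] turn [ 0.0018 -0.0008  0.0002]
```

View pics/w7c.png

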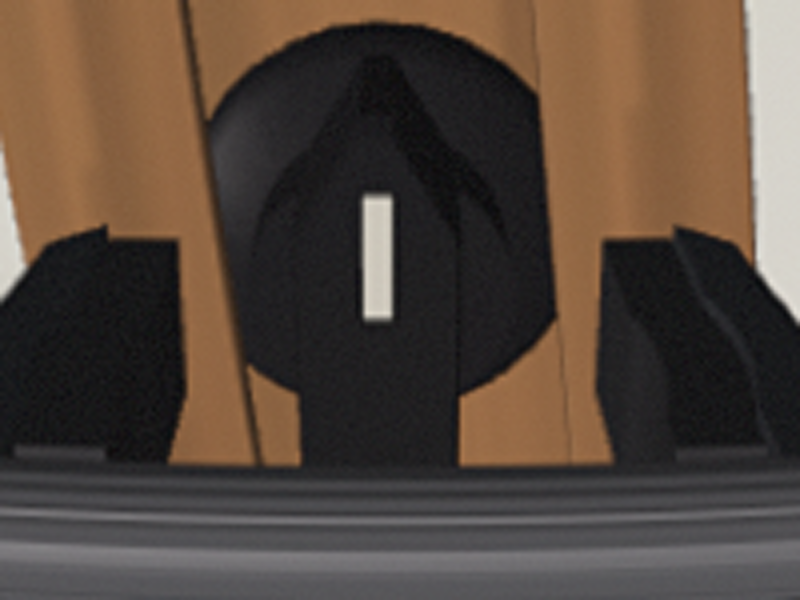

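```bash
python3 -m crank '[[[-0.001,-0.0009,0.0022],[0.0018,-0.0008,0],125],[[0,0,0],[0,0,0],255],[[0,0,0],[0,0,0],255],[[0,0,0],[0,0,0],255],[[0,0,0],[0,0,0],255]]' 40; python3 go.py .474 .1965 .0145 -1.69
python3 - <<'E'
from cell import r
from h import *
s=r.state();c=r.capture("wrist");crop(c["pixels"],220,220,200,150,4,"pics/w8c.png")
np.save("s8.npy",s,allow_pickle=True); np.save("c8.npy",c,allow_pickle=True)
E
```

```text
time_s: 7.32
eef_pos: [0.5562, 0.1978, 0.0164]
tool_rot: [-3.138, 0.002, -1.69]
contact_force: [0.7, -0.6, -1.7]
opening: 0.0157
t 7.33 pos [0.5562 0.1978 0.0164] rot [-3.1378  0.0017 -1.6898] F [ 0.6705 -0.5572 -1.7425] op 0.0157 j6 1.99
shift [0.0111 0.0814 0.0016] turn [-0.0038  0.0017  0.0002]
```

View pics/w8c.png

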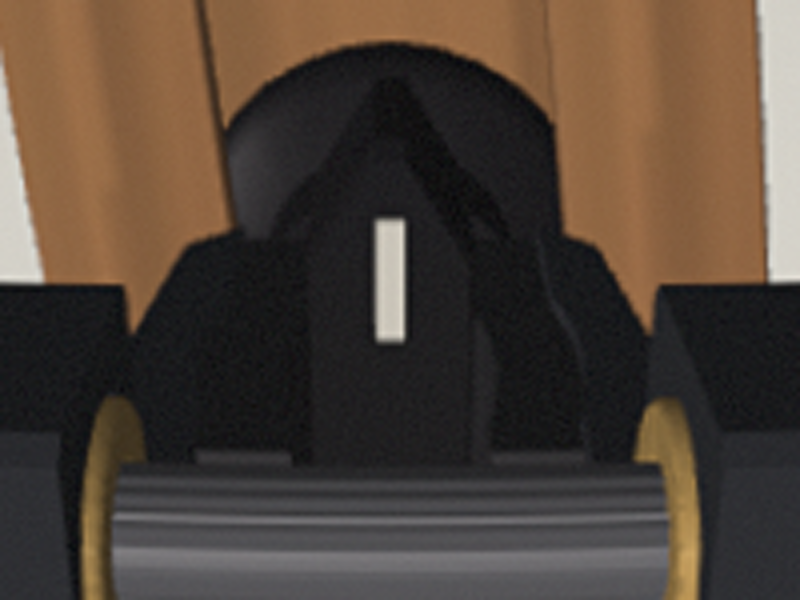

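The bar is now gripped: opening 15.7 mm against the bar's 16. I'll slide it out along world -x.

```bash
python3 -m crank '[[[0.0024,0.018,0.001],[-0.003,0.0017,0],255],[[0.0024,0.02,0],[0,0,0],255],[[0.0024,0.02,0],[0,0,0],255],[[0.0024,0.02,0],[0,0,0],255]]'; python3 go.py .472 .1965 .0155 -1.69
```

```text
time_s: 7.88
eef_pos: [0.4766, 0.1981, 0.016]
tool_rot: [-3.136, 0.002, -1.691]
contact_force: [1.0, 0.8, 1.6]
opening: 0.0159
t 7.88 pos [0.4766 0.1981 0.016 ] rot [-3.1359  0.0021 -1.6906] F [0.9942 0.7688 1.6446] op 0.0159 j6 2.04
shift [0.0021 0.0043 0.0005] turn [-0.0056  0.0021 -0.0006]
```

```bash
python3 -m crank '[[[0.001,0.008,0],[-0.005,0.002,0],255],[[0,0,0],[0,0,0],255]]'; python3 go.py .472 .1965 .0155 -1.69
python3 - <<'E'
from cell import r
from h import *
s=r.state();c=r.capture("wrist");crop(c["pixels"],220,200,200,150,4,"pics/w9c.png")
np.save("s9.npy",s,allow_pickle=True); np.save("c9.npy",c,allow_pickle=True)
E
```

```text
time_s: 8.12
eef_pos: [0.4659, 0.198, 0.016]
tool_rot: [3.141, -0.0, -1.69]
contact_force: [0.5, -1.0, 0.4]
opening: 0.0154
t 8.12 pos [0.4659 0.198  0.016 ] rot [ 3.1414 -0.0003 -1.6897] F [ 0.5392 -1.0073  0.3596] op 0.0154 j6 2.04
shift [ 0.0007 -0.0063  0.0005] turn [ 0.0002 -0.0003  0.0003]
```

View pics/w9c.png

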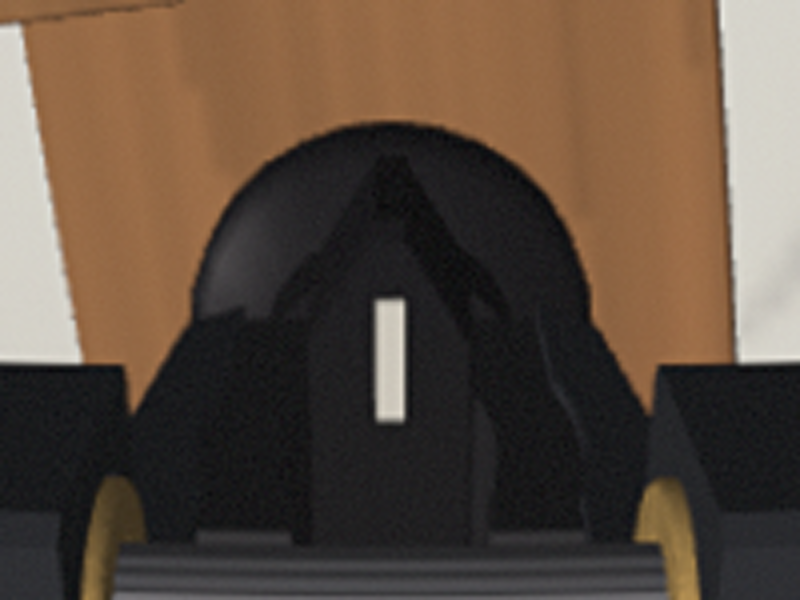

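The knob is out: the whole front of its skirt is visible and clear of the lips. I'll find the axis in the tool frame.

```bash
python3 - <<'E'
from h import *
np.set_printoptions(precision=4,suppress=True)
L=lambda n:np.load(n,allow_pickle=True).item()
c,s=L("c9.npy"),L("s9.npy");R,p=wpose(s)
g=lambda a,b:(220+(a+.5)/4-.5,200+(b+.5)/4-.5)
T=lambda X:R.T@(X-p)
for a,b,z in[(390,299,.058),(390,422,.058),(391,120,.020),(193,310,.02),(590,310,.02),(391,155,.058)]: print((a,b),z,T(wun(c,s,*g(a,b),z)))
c,s=L("c8.npy"),L("s8.npy");R,p=wpose(s)
g=lambda a,b:(220+(a+.5)/4-.5,220+(b+.5)/4-.5)
for a,b,z in[(390,219,.058),(390,342,.058)]: print((a,b),z,T(wun(c,s,*g(a,b),z)), wun(c,s,*g(a,b),z))
E
```

```text
(390, 299) 0.058 [ 0.0004 -0.0169 -0.042 ]
(390, 422) 0.058 [ 0.0004 -0.0042 -0.042 ]
(391, 120) 0.02 [ 0.0005 -0.0246 -0.004 ]
(193, 310) 0.02 [-0.0235 -0.0008 -0.004 ]
(590, 310) 0.02 [ 0.0247 -0.0008 -0.004 ]
(391, 155) 0.058 [ 0.0005 -0.0308 -0.042 ]
(390, 219) 0.058 [ 0.0004 -0.0167 -0.0415] [0.5726 0.1954 0.058 ]
(390, 342) 0.058 [ 0.0004 -0.004  -0.0415] [0.5599 0.1969 0.058 ]
```

Mark and skirt agree: the knob's axis is at tool (+0.0005, +0.0021), which puts the TCP target over the shaft at (0.5246, -0.1350) with tool yaw -1.676. I'll lift straight up first.

```bash
python3 -m crank '[[[0,0,-0.02],[0,0,0],255],[[0,0,-0.045],[0,0,0],255],[[0,0,-0.045],[0,0,0],255],[[0,0,-0.02],[0,0,0],255]]'; python3 go.py .5246 -.135 .15 -1.676
```

```text
time_s: 8.68
eef_pos: [0.4629, 0.1964, 0.1446]
tool_rot: [3.13, -0.006, -1.691]
contact_force: [0.6, 0.7, 0.4]
opening: 0.0153
t 8.68 pos [0.4629 0.1964 0.1446] rot [ 3.1298 -0.0057 -1.6908] F [0.6021 0.6958 0.3599] op 0.0153 j6 2.04
shift [ 0.3217 -0.1009 -0.0048] turn [ 0.0118 -0.0056 -0.0149]
```

```bash
python3 -m crank '[[[0.05,-0.016,-0.004],[0.012,-0.0056,0],255],[[0.055,-0.018,0],[0,0,0],255],[[0.055,-0.018,0],[0,0,0],255],[[0.055,-0.018,0],[0,0,0],255],[[0.05,-0.016,0],[0,0,0],255]]'; python3 go.py .5246 -.135 .15 -1.676
```

```text
time_s: 9.3
eef_pos: [0.5204, -0.0806, 0.15]
tool_rot: [-3.139, 0.003, -1.683]
contact_force: [0.5, 0.0, -0.2]
opening: 0.0159
t 9.3 pos [ 0.5204 -0.0806  0.15  ] rot [-3.1387  0.0029 -1.6834] F [ 0.538   0.0123 -0.1691] op 0.0159 j6 1.48
shift [ 0.0536 -0.0102 -0.0002] turn [-0.0029  0.0029 -0.0074]
```

```bash
python3 -m crank '[[[0.04,-0.0085,0],[-0.0029,0.0029,-0.0074],255],[[0,0,0],[0,0,0],255]]'; python3 go.py .5246 -.135 .15 -1.676; python3 -m crank '[[[0.003,0,0],[0,0,0],255],[[0,0,0],[0,0,0],255]]'; python3 go.py .5246 -.135 .13 -1.676
```

```text
time_s: 9.55
eef_pos: [0.5243, -0.1264, 0.1486]
tool_rot: [3.139, -0.0, -1.682]
contact_force: [0.1, 0.5, -1.5]
opening: 0.0156
t 9.55 pos [ 0.5243 -0.1264  0.1486] rot [ 3.1393 -0.0001 -1.6816] F [ 0.1414  0.5225 -1.5369] op 0.0156 j6 1.4
shift [ 0.0085 -0.0012 -0.0015] turn [ 0.0023 -0.0001 -0.0056]
time_s: 9.8
eef_pos: [0.5232, -0.1284, 0.1474]
tool_rot: [3.137, 0.001, -1.682]
contact_force: [-0.3, -0.2, -0.4]
opening: 0.0156
t 9.8 pos [ 0.5232 -0.1284  0.1474] rot [ 3.1367  0.0012 -1.6818] F [-0.2517 -0.2377 -0.3943] op 0.0156 j6 1.39
shift [ 0.0064 -0.0022  0.0174] turn [ 0.0049  0.0012 -0.0058]
```

```bash
python3 -m crank '[[[0.0064,-0.0022,0.014],[0.0049,0.0012,-0.0058],255],[[0,0,0],[0,0,0],255]]'; python3 go.py .5246 -.135 .12 -1.676
python3 - <<'E'
from cell import r
from h import *
c=r.capture("scene");crop(c["pixels"],255,165,80,75,8,"pics/s10.png")
s=r.state();c=r.capture("wrist");crop(c["pixels"],220,200,200,150,4,"pics/w10c.png")
np.save("s10.npy",s,allow_pickle=True); np.save("c10.npy",c,allow_pickle=True)
E
```

```text
time_s: 10.05
eef_pos: [0.5243, -0.1334, 0.132]
tool_rot: [3.141, 0.0, -1.673]
contact_force: [-0.2, 0.3, -0.8]
opening: 0.0155
t 10.05 pos [ 0.5243 -0.1334  0.132 ] rot [ 3.141   0.0003 -1.6728] F [-0.2182  0.3214 -0.8125] op 0.0155 j6 1.38
shift [ 0.0015 -0.0005  0.012 ] turn [0.0006 0.0003 0.0032]
```

View pics/s10.png

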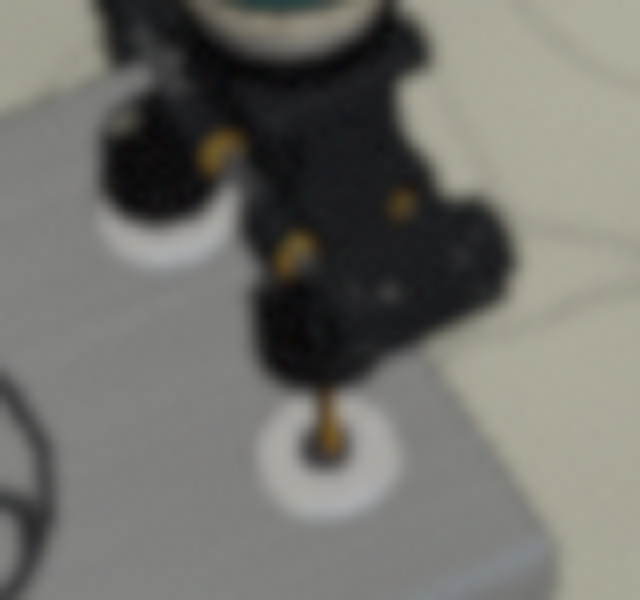

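View pics/w10c.png

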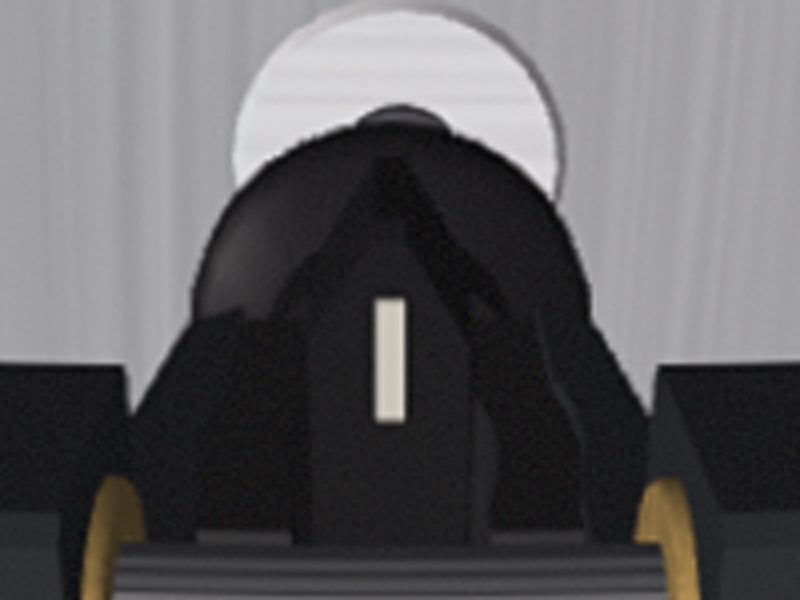

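The knob hangs just above the shaft, in the grip exactly as before (mark at crop 375–405, 299–422). I'll check its centring against the collar.

```bash
python3 - <<'E'
from h import *
np.set_printoptions(precision=4,suppress=True)
L=lambda n:np.load(n,allow_pickle=True).item()
def circ(P):
    P=np.array(P);A=np.c_[2*P,np.ones(len(P))];x=np.linalg.lstsq(A,(P**2).sum(1),rcond=None)[0];return x[:2],np.sqrt(x[2]+x[:2]@x[:2])
c,s=L("c10.npy"),L("s10.npy");R,p=wpose(s)
g=lambda a,b:(220+(a+.5)/4-.5,200+(b+.5)/4-.5)
print("pos",p)
pts=[(234,150),(558,150),(260,90),(330,27),(400,8),(470,25),(530,75)]
q,rr=circ([wun(c,s,*g(*t),.058)[:2] for t in pts]);print("collar now",q,rr,"in tool",R.T@(np.r_[q,.058]-p))
c,s=L("c2.npy"),L("s2.npy")
g=lambda a,b:(252+(a+.5)/8-.5,208+(b+.5)/8-.5)
pts=[(72,160),(738,160),(145,360),(240,440),(420,485),(560,455),(690,330),(105,40),(695,10)]
q,rr=circ([wun(c,s,*g(*t),.058)[:2] for t in pts]);print("collar c2",q,rr)
q,rr=circ([wun(c,s,*g(*t),.056)[:2] for t in [(280,175),(545,170),(412,47),(330,80),(500,85)]]);print("hole",q,rr)
E
```

```text
pos [ 0.5249 -0.1334  0.1329]
collar now [ 0.5208 -0.1348] 0.028046641594058928 in tool [0.0018 0.0041 0.0749]
collar c2 [ 0.5231 -0.1349] 0.02783310594943681
hole [ 0.522  -0.1354] 0.011187242545781722
```

```bash
python3 go.py .5241 -.135 .110 -1.676; python3 -m crank '[[[0.0014,0.0006,0.012],[0,0,0.003],255],[[0,0,0.01],[0,0,0],255],[[0,0,0],[0,0,0],255]]'; python3 go.py .5241 -.135 .100 -1.676
```

```text
t 10.15 pos [ 0.5254 -0.1337  0.1334] rot [-3.1398  0.0001 -1.6731] F [-0.5238  0.1241 -1.443 ] op 0.0158 j6 1.38
shift [0.0015 0.0012 0.0234] turn [-0.0018  0.0001  0.0029]
time_s: 10.52
eef_pos: [0.5247, -0.1346, 0.11]
tool_rot: [-3.14, 0.0, -1.676]
contact_force: [-0.5, -0.1, 0.5]
opening: 0.0157
t 10.53 pos [ 0.5247 -0.1346  0.11  ] rot [-3.1396  0.0001 -1.6757] F [-0.4566 -0.0805  0.5314] op 0.0157 j6 1.38
shift [0.0004 0.0005 0.01  ] turn [-0.002   0.0001  0.0003]
```

```bash
python3 -m crank '[[[0.0004,0.0005,0.005],[-0.002,0,0],255],[[0,0,0.005],[0,0,0],255],[[0,0,0],[0,0,0],255]]'; python3 go.py .5241 -.135 .095 -1.676
```

```text
time_s: 10.9
eef_pos: [0.5242, -0.1351, 0.0993]
tool_rot: [3.142, 0.0, -1.676]
contact_force: [-0.1, -0.5, -0.5]
opening: 0.0159
t 10.9 pos [ 0.5242 -0.1351  0.0993] rot [ 3.1416  0.0001 -1.6758] F [-0.1142 -0.4658 -0.547 ] op 0.0159 j6 1.38
shift [-0.0001  0.0001  0.0043] turn [0.     0.0001 0.0002]
```

```bash
python3 -m crank '[[[0,0,0.004],[0,0,0],255],[[0,0,0.004],[0,0,0],255],[[0,0,0],[0,0,0],255]]'; python3 go.py .5241 -.135 .085 -1.676
```

```text
time_s: 11.28
eef_pos: [0.5245, -0.1352, 0.0911]
tool_rot: [-3.141, -0.0, -1.676]
contact_force: [-0.4, -0.6, -0.7]
opening: 0.0153
t 11.28 pos [ 0.5245 -0.1352  0.0911] rot [-3.141  -0.     -1.6759] F [-0.4194 -0.6182 -0.6687] op 0.0153 j6 1.38
shift [-0.0002  0.0004  0.0061] turn [-0.0006 -0.      0.0001]
```

```bash
python3 -m crank '[[[0,0,0.004],[0,0,0],255],[[0,0,0.004],[0,0,0],255],[[0,0,0],[0,0,0],255]]'; python3 go.py .5241 -.135 .078 -1.676
python3 - <<'E'
from cell import r
from h import *
c=r.capture("scene");crop(c["pixels"],255,165,80,75,8,"pics/s11.png")
E
```

```text
time_s: 11.65
eef_pos: [0.5246, -0.1352, 0.0827]
tool_rot: [-3.141, -0.0, -1.676]
contact_force: [0.1, 0.1, -0.1]
opening: 0.0155
t 11.65 pos [ 0.5246 -0.1352  0.0827] rot [-3.1407 -0.0001 -1.6759] F [ 0.1201  0.0969 -0.1327] op 0.0155 j6 1.38
shift [-0.0002  0.0005  0.0047] turn [-0.0008 -0.0001  0.0001]
```

View pics/s11.png

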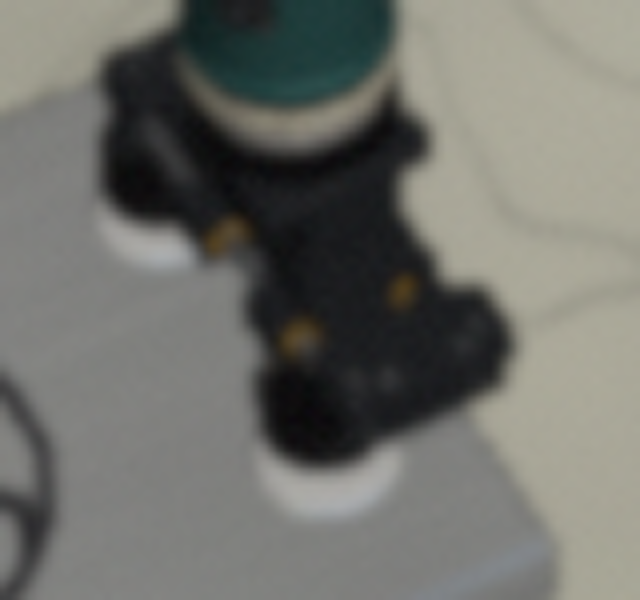

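The knob is on the shaft with no side forces. Continue down, watching the force.

```bash
python3 -m crank '[[[0,0,0.003],[0,0,0],255],[[0,0,0.003],[0,0,0],255],[[0,0,0],[0,0,0],255]]'; python3 go.py .5245 -.1352 .074 -1.676
```

```text
time_s: 12.08
eef_pos: [0.5252, -0.1354, 0.078]
tool_rot: [-3.14, -0.0, -1.676]
contact_force: [-2.5, 0.7, 5.4]
opening: 0.0158
t 12.07 pos [ 0.5252 -0.1354  0.078 ] rot [-3.1398 -0.0003 -1.6758] F [-2.5162  0.7491  5.3948] op 0.0158 j6 1.38
shift [-0.0001  0.0007  0.004 ] turn [-0.0018 -0.0003  0.0002]
```

```bash
python3 -m crank '[[[0,0,0.002],[0,0,0],255],[[0,0,0],[0,0,0],255]]'; python3 go.py .5245 -.1352 .071 -1.676
```

```text
time_s: 12.32
eef_pos: [0.5253, -0.1354, 0.0773]
tool_rot: [-3.14, -0.0, -1.676]
contact_force: [-3.1, 1.1, 5.5]
opening: 0.0154
t 12.32 pos [ 0.5253 -0.1354  0.0773] rot [-3.1398 -0.0003 -1.6758] F [-3.0862  1.122   5.5375] op 0.0154 j6 1.38
shift [-0.0002  0.0008  0.0063] turn [-0.0018 -0.0003  0.0002]
```

Contact at 5.4 N with eef z 0.078 means underside about 0.072, so the knob is home and the spring is just starting to give. There is a small side force, so I'll shift about 1 mm and press.

```bash
python3 -m crank '[[[0,0.001,0.003],[-0.0018,0,0],255],[[0,0,0.003],[0,0,0],255],[[0,0,0.003],[0,0,0],255]]' 55; python3 go.py .5245 -.1352 .067 -1.676
```

```text
time_s: 12.7
eef_pos: [0.5254, -0.1355, 0.0716]
tool_rot: [-3.14, -0.0, -1.676]
contact_force: [-3.5, 1.6, 9.1]
opening: 0.0155
t 12.7 pos [ 0.5254 -0.1355  0.0716] rot [-3.1397 -0.0005 -1.6758] F [-3.4585  1.5503  9.0562] op 0.0155 j6 1.38
shift [-0.0002  0.0009  0.0046] turn [-0.0019 -0.0005  0.0002]
```

```bash
python3 -m crank '[[[0,0.002,0.003],[0,0,0],255],[[0,0.001,0.003],[0,0,0],255],[[0,0,0.003],[0,0,0],255]]'; python3 go.py .5245 -.1352 .067 -1.676
```

```text
time_s: 13.08
eef_pos: [0.5257, -0.1355, 0.0693]
tool_rot: [-3.134, -0.001, -1.676]
contact_force: [-10.3, 3.4, 23.3]
opening: 0.0155
t 13.07 pos [ 0.5257 -0.1355  0.0693] rot [-3.1337 -0.0006 -1.6761] F [-10.3116   3.3911  23.2961] op 0.0155 j6 1.38
shift [-0.0002  0.0013  0.0023] turn [-0.0079 -0.0006 -0.0001]
```

23 N at 8–9 mm of travel suggests the stop or near it, but there's a -10 N side load because the arm bends outward under load. I'll relieve it with a bias in tool +y.

```bash
python3 -m crank '[[[0,0.004,0.002],[-0.006,0,0],255],[[0,0.004,0.003],[-0.006,0,0],255]]'; python3 go.py .5245 -.1352 .067 -1.676
python3 - <<'E'
from cell import r
from h import *
s=r.state();c=r.capture("wrist");crop(c["pixels"],220,200,200,150,4,"pics/w12c.png")
c=r.capture("scene");crop(c["pixels"],255,165,80,75,8,"pics/s12.png")
E
```

```text
time_s: 13.32
eef_pos: [0.5252, -0.1356, 0.0706]
tool_rot: [-3.13, -0.001, -1.677]
contact_force: [2.1, 1.7, 9.6]
opening: 0.0154
t 13.32 pos [ 0.5252 -0.1356  0.0706] rot [-3.1302 -0.0011 -1.6769] F [2.0527 1.6946 9.5642] op 0.0154 j6 1.38
shift [-0.0003  0.0008  0.0036] turn [-0.0114 -0.0011 -0.0009]
```

View pics/w12c.png

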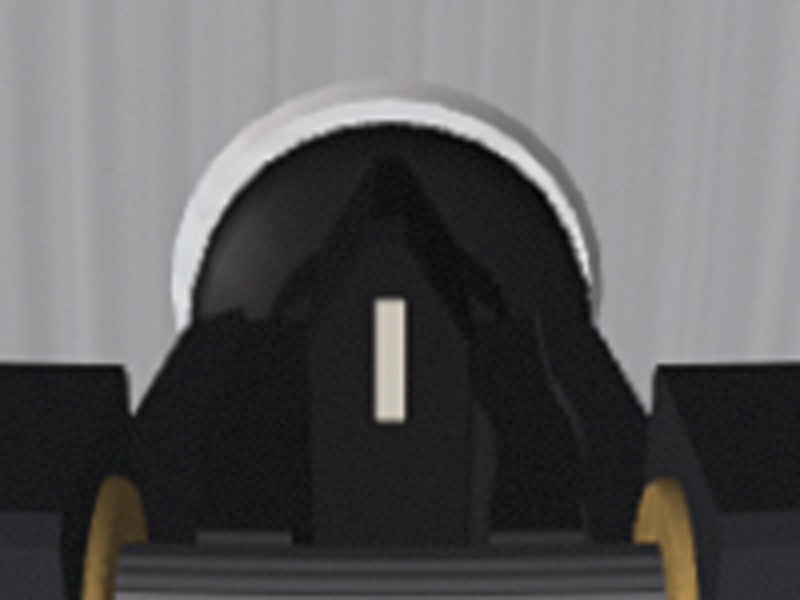

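View pics/s12.png

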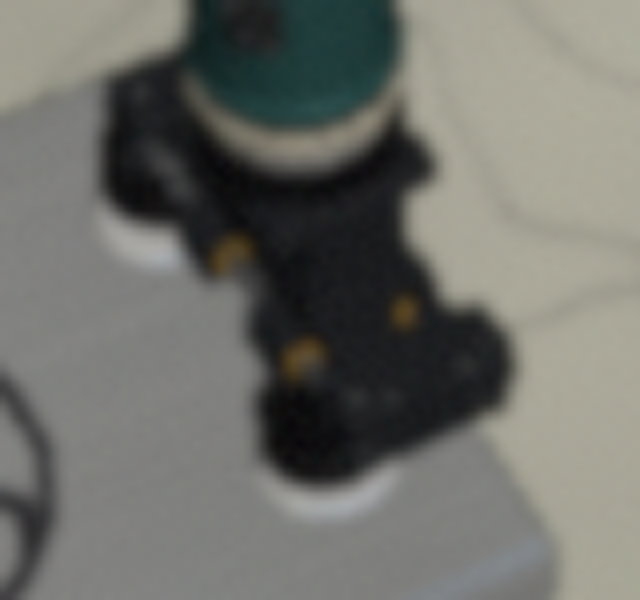

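No slip in the grip: the mark is at the same pixels. The side load is gone and the spring reads 9.6 N, so I'll continue to the stop.

```bash
python3 -m crank '[[[0,0.0035,0.004],[-0.006,0,0],255],[[0,0.0035,0.005],[-0.006,0,0],255]]'; python3 go.py .5245 -.1352 .067 -1.676
```

```text
time_s: 13.68
eef_pos: [0.5256, -0.1356, 0.0692]
tool_rot: [-3.128, -0.002, -1.677]
contact_force: [-5.9, 4.2, 28.3]
opening: 0.0154
t 13.68 pos [ 0.5256 -0.1356  0.0692] rot [-3.1282 -0.0016 -1.6775] F [-5.8958  4.159  28.2912] op 0.0154 j6 1.38
shift [-0.0003  0.0011  0.0022] turn [-0.0133 -0.0016 -0.0015]
```

It stops hard at 0.0692 again, now with 28 N. That is the stop, about 10 mm below first contact. I'll confirm that the push holds over time and check the view.

```bash
python3 - <<'E'
from cell import r
from h import *
for i in range(8):
    c=r.capture("wrist"); s=r.state(); print(s["time_s"],s["eef_pos"].round(4),s["contact_force"].round(1),s["opening"].round(4))
cv2.imwrite("pics/w13.png",c["pixels"][:,:,::-1])
c=r.capture("top");crop(c["pixels"],220,190,200,150,4,"pics/t13.png")
E
```

```text
Traceback (most recent call last):
AttributeError: 'float' object has no attribute 'round'
```

```bash
python3 - <<'E'
from cell import r
from h import *
for i in range(8):
    c=r.capture("wrist"); s=r.state(); print(round(s["time_s"],2),s["eef_pos"].round(4),s["contact_force"].round(1),round(s["opening"],4))
cv2.imwrite("pics/w13.png",c["pixels"][:,:,::-1])
c=r.capture("top");crop(c["pixels"],220,190,200,150,4,"pics/t13.png")
E
```

```text
13.78 [ 0.5255 -0.1356  0.0693] [-3.2  2.4 21.9] 0.0155
13.82 [ 0.5255 -0.1356  0.0693] [-3.7  3.4 21.1] 0.0155
13.88 [ 0.5255 -0.1356  0.0693] [-3.7  3.5 21.6] 0.0153
13.93 [ 0.5255 -0.1356  0.0693] [-3.6  3.3 21.1] 0.0157
13.97 [ 0.5255 -0.1356  0.0693] [-4.8  3.8 21.1] 0.0157
14.03 [ 0.5255 -0.1356  0.0693] [-3.7  3.5 20.6] 0.0155
14.07 [ 0.5256 -0.1356  0.0693] [-3.5  3.7 21.5] 0.0155
14.12 [ 0.5255 -0.1356  0.0693] [-3.5  3.8 19.9] 0.0154
```

View pics/w13.png

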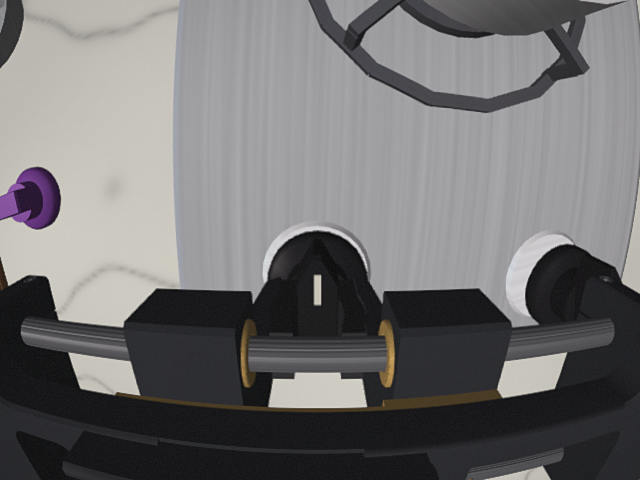

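View pics/t13.png

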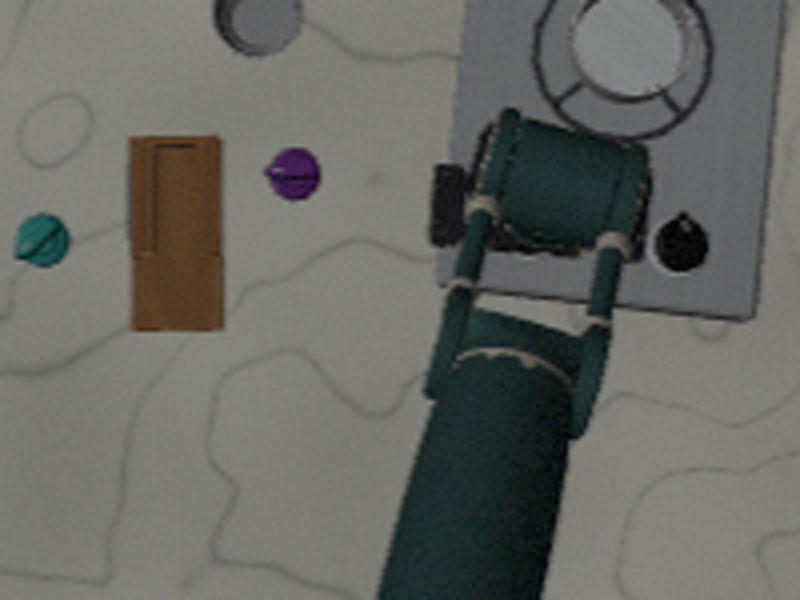

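The hold is steady at 21 N. To rule out a jam rather than the stop, I'll push a bit harder with a different side bias and see whether it sinks further.

```bash
python3 -m crank '[[[-0.001,0.006,0.006],[-0.01,0,0],255]]'; python3 go.py .5245 -.1352 .067 -1.676; python3 -m crank '[[[-0.001,0.005,0.006],[-0.012,0,0],255]]'; python3 go.py .5245 -.1352 .067 -1.676
```

```text
time_s: 14.3
eef_pos: [0.5254, -0.1355, 0.0692]
tool_rot: [-3.126, -0.004, -1.677]
contact_force: [-0.8, -1.2, 24.3]
opening: 0.0156
t 14.3 pos [ 0.5254 -0.1355  0.0692] rot [-3.1265 -0.0037 -1.6775] F [-0.7915 -1.2064 24.3291] op 0.0156 j6 1.38
shift [-0.0002  0.001   0.0022] turn [-0.0151 -0.0037 -0.0014]
time_s: 14.42
eef_pos: [0.5256, -0.1356, 0.0692]
tool_rot: [-3.129, -0.006, -1.677]
contact_force: [-4.7, 0.3, 26.4]
opening: 0.0154
t 14.43 pos [ 0.5256 -0.1356  0.0692] rot [-3.1287 -0.0057 -1.6774] F [-4.684   0.312  26.4354] op 0.0154 j6 1.38
shift [-0.0003  0.0011  0.0022] turn [-0.0129 -0.0058 -0.0014]
```

With almost no side load and 24 N down, z stays at 0.0692, so this is the stop. I'll check that it settles and hand in.

```bash
python3 - <<'E'
from cell import r
for i in range(4): r.capture("wrist")
s=r.state(); print(s["time_s"],s["eef_pos"],s["contact_force"],s["opening"])
if s["contact_force"][2]>15: print(r.job_done())
E
```

```text
14.625 [ 0.52554086 -0.1355836   0.06922682] [-4.107226    0.88497701 24.69491584] 0.015590727060983028
the job is handed in; nothing more can be done
None
```

The knob is on the bare shaft, pressed right down with the gripper still holding it, and the job was handed in at 14.6 s. I slid it out of the keeper's open end, turned it to match the shaft's flat (yaw about -0.105 rad) and pushed it home before pressing.

**Last checks**
- **Fit:** the knob went over the shaft with under 1 N of resistance. First contact was at 5.4 N, where the spring should start to give, so it was fully home before I pressed.
- **Pressed down:** it stopped at tool height 0.0692 m in three separate pushes of 23–28 N, one with almost no side load. At hand-in it was holding 25 N, with about 4 N of side load and about 0.7° of tool tilt.
- **Grip:** the opening was 15.6 mm on the 16 mm bar. The knob's white mark had not moved between the fingers.
- **Other things:** the purple and turquoise look-alikes, the keeper, the nearest bowl, the pot and the fitted knob stood where they were in the last top picture I viewed. That crop did not cover the shelf, the tumbler or the spatula.

**What failed or disagreed**
- **First grasp:** the first closing missed. The fingers shut above the bar because their tips are about 26 mm behind the reported TCP. The knob did not move, and I allowed for the offset afterwards.
- **Travel:** I measured 9–10 mm of travel. The spring forces alone would fit 1–2 mm less than full travel, so the repeated hard stop is the evidence that it is right down.

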